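# Seat a stopper with the shuttle press

### The job

One amber bottle has come out of the freeze-dryer with its grey rubber stopper still standing proud. Stand that bottle in the round nest of the hand press's shuttle, push the shuttle all the way in under the ram, pull the lever down until the stopper is fully home, let the lever come back up, and bring the shuttle all the way out again with the bottle left standing in the nest. Leave the two blue-sealed bottles where they are.

Things in the scene. Friction and masses are not known exactly. Their poses are not given: they have to be found in the camera images.
- bottle_mid (a point): Amber glass bottle with a white label and a grey rubber stopper, no coloured seal; the one to be worked on; loose, 0.2 to 0.33 kg. Straight round body 56 mm in diameter from its underside to 56 mm up, then a shoulder to a 33 mm neck lip whose top is 80 mm up; the stopper's 27 mm head stands on or above the lip (top of it 94 mm up while proud, 84 mm when home). This point lies on its axis, 42 mm above its underside; z points up along the axis.
- stopper (a joint): How far the stopper has been pressed into the neck, m: 0 = proud as found, 0.010 = fully home (its head on the lip). Stiff: it takes about 28 N straight down and stays where it is pressed to.
- sealed_a_mid (a point): Finished bottle of the same shape, with an aluminium seal and blue disc on top (88 mm high in all); bystander. Point on its axis, 42 mm above its underside.
- sealed_b_mid (a point): The other finished bottle with a blue disc, same shape as sealed_a; bystander. Point on its axis, 42 mm above its underside.
- nest (a point): Centre of the nest floor on the shuttle of the white hand press (the press is bolted down). The nest is a black ring, 64 mm inside, 82 mm outside, 9 mm high, round a flat floor; the bottle stands in it with 4 mm to spare all round. The shuttle is an aluminium plate that slides level along this frame's y axis; +y points inward, to the place under the ram; x points across the slide to the column at the back; z up. The nest floor is 42 mm above the worktop.
- shuttle (a joint): Slide of the shuttle, m: 0 = all the way out against the loading stop (clear of the press head), 0.160 = all the way in against the home stop, the nest centre straight under the ram. About 2.5 N of friction; it stays where it is left. Found somewhere in its first 25 mm.
- tab (a point): Centre of the black upright tab at the outer end of the shuttle, 135 mm outward (-y of the nest frame) from the nest centre: 64 mm wide across the slide (x), 12 mm thick along the slide (y), 46 mm high, standing on the shuttle plate; its top is 88 mm above the worktop. It can be pushed on its outer face, pushed back on its inner face, straddled or pinched. Same axes as nest.
- lever_bar (a point): Centre of the black round bar on the end of the hand lever: 22 mm in diameter and 88 mm long (along the y axis of the nest frame; 44 mm to either side along the bar, except that the lever's thin rod joins it at its middle from behind), at the front of the press, about 312 mm above the worktop with the lever up.
- lever_hinge (a point): Middle of the lever's hinge axis, level with the lever rod, on the side of the press head, 215 mm above the worktop; the axis runs along the nest frame's y. The bar's centre swings about it on a circle of 150 mm radius, in front of the head (toward -x of the nest frame). The press head is a block 68 mm wide along y and 178 mm deep along x, from 168 to 254 mm above the worktop, its front face 37 mm in front of the ram axis.
- lever (a joint): Angle of the lever, rad: 0 = up (the rod points forward and 0.70 rad above level), growing as the bar is pushed down; stop at 0.935 (0.235 rad below level). A spring returns it to 0 when let go (about 2 N at the bar when up, 4 N when down). It drives the ram down by 31 mm a radian: with the shuttle fully in, the ram meets a proud stopper at about 0.52 rad, and has it home at about 0.84 rad, taking about 6 N more at the bar.
Not all that is in view belongs to the job. What is shaped like the part that bears bottle_mid but turquoise is not meant.

How it is judged (in metres and radians):
On the way, in this order (a step that is already met when the one before it is completed fails the run):
1. the bottle stands released in the nest, with the shuttle still out at the loading side (horizontal distance between bottle_mid and nest below 0.007 m and z of bottle_mid in the frame of nest below 0.046 m and angle between bottle_mid's own z axis and vertical below 0.06 rad and contact force between the fingers and bottle below 0.1 N and value of joint shuttle below 0.06 m), for 0.2 s.
2. the shuttle is against its home stop with the bottle standing in the nest (value of joint shuttle above 0.157 m and horizontal distance between bottle_mid and nest below 0.007 m and angle between bottle_mid's own z axis and vertical below 0.06 rad), for 0.1 s.
3. the stopper is pressed fully home by the ram, the shuttle still at its home stop (value of joint stopper above 0.0085 m and value of joint shuttle above 0.155 m and value of joint lever above 0.7 rad), for 0.1 s.
At the end, for the whole second after the job is handed in: The stopper is home (within 1.5 mm), the lever is back up (within 0.08 rad), the shuttle is out at its loading stop (within 4 mm), and the bottle stands upright (within 0.06 rad) and at rest in the nest, its axis within 7 mm of the nest's centre (value of joint stopper above 0.0085 m and value of joint lever below 0.08 rad and value of joint shuttle below 0.004 m and horizontal distance between bottle_mid and nest below 0.007 m and z of bottle_mid in the frame of nest below 0.046 m and angle between bottle_mid's own z axis and vertical below 0.06 rad and linear speed of bottle below 0.02 m/s); the robot touches nothing.
It fails at once if a blue-sealed bottle is shifted by more than 20 mm or knocked over (distance of any of sealed_a_mid, sealed_b_mid from where it was at the start of the episode above 0.02 m).
It fails at once if the bottle is knocked over (angle between bottle_mid's own z axis and vertical above 0.8 rad).
It also fails if it takes over 72 s, if anything falls off the work surface, if the arm or the gripper's body presses on something with over 40 N, if the wrist force passes 120 N, or if a joint passes its speed limit or range.

### The arm

A 6-joint arm with a two-finger parallel gripper is mounted at the origin on a cart in front of the work surface, level with it; the furniture and walls round the work are solid. World frame = base frame: x ahead of the robot, y to its left, z up, the work surface at z = 0. Lengths are in mm, angles in rad, forces in N, time in s.
With the tool pointing down it reaches from about 325 to 925 mm from the base axis. Payload 3.1 kg.
Tool frame: the origin (TCP) lies at the very end of the fingers, on their centre line; the grasp point (between the pads) lies 19 mm behind it (grip_depth is the distance from the TCP to the grasp point, in mm); y points along the fingers, x is the direction in which the jaws open and shut, and the axes are right-handed (so a half turn about y gives the same grasp; the last joint's range is limited). The gripper opens to 85 mm and grips with 20 to 120 N. Pads are 22 mm wide; open, the fingers measure 114 mm over their backs; the gripper's body (76 mm by 85 mm) begins 54 mm behind the grasp point. The pads swing forward as they close: fully open they stand 13 mm farther back than shut.
Start: joints at [1.086, 0.217, 1.613, -0, 1.311, -0.112], TCP at [227.623, 582.089, 231.3] pointing down, gripper open.
Joint ranges: [-2.75, 2.75], [-0.78, 2.1], [0.31, 2.55], [-1.13, 4.27], [0.13, 2.63], [-2.58, 2.58]. Speed limits (rad/s): [2.79, 2.79, 3.14, 3.14, 3.14, 3.14].

### API

Orientations are given as a unit quaternion [x, y, z, w].
In Python, from station import get_obs, read_camera, close_job, search_frame, trace, landmark_of, grip_depth gives the robot as it stands.
- The arm moves only by the tool jog_arm, never from a script. Its argument "increments" is a list of rows, each a list of 3 entries, a list of its own where there are three numbers: the finger opening in mm, from 0 to 85.4, then the shift along the world's x, y, z each as a share of 0.04 m, from -1 to 1, then the turn about the world's z as a share of 0.08 rad, from -1 to 1. A call has 1 to 10 rows; each row shifts and turns the pose as measured when the row begins; what a row does not reach is not made up. A row lasts 1/8 s, in which the tool goes at most 62.5 mm and 10.7 degrees, less where a joint would pass 70% of its speed; a pose out of reach is approached as far as the arm can. A call with a number of a shift or a turn outside -1 to 1 is refused whole. A call with a gripper value outside its range is refused whole. The fingers move at their own pace and stop on an object; the grip force is fixed at half the most. Time passes only in rows, so rows that do not move let the fingers close. It gives the time, the measured TCP pose, the force and the opening at its end, in the units of the state.
- get_obs(): the state, without advancing time (a new reading comes with each control period).
- read_camera(name): name is "scene" or "top"; returns a dict with "img" (420x560x3 uint8, blue, green, red), "fov_y" (degrees; the focal length in pixels is half the picture's height over the tangent of half this angle, whatever the lens; pixels are square), "cx", "cy" (the principal point, pixels), "k1" (the pictures are not rectified: a ray, as slopes to the right and down, at radius r is drawn at 1 + k1 r^2 times it, then the intrinsics apply), "position" and "attitude" of the camera in the world. Camera axes: x right, y down, z forward; pixel columns grow to the right and rows downward; lengths in mm; the calibration is good to about 2 mm. A picture is of the moment at which its call begins. There is no depth.
- close_job(): hands the job in, once; it reports no verdict.
Trained networks look in the newest picture that a camera, given by its name, has taken for a name from the list of things; names that differ only in an ending like _2 or _b are one class to them, and where a whole thing is asked for, a point or a joint stands for the part that bears it (a point fixed in the world has none). Each returns a list of dicts, best first, with "score" (0 to 1); they miss things now and then, are a little off and sometimes report something else, mostly with a low value. They report only what shows in the picture. A call takes as long as a camera call. They do not tell look-alikes from the thing itself.
- search_frame(label, camera): "box" ([left, top, right, bottom] in pixels, round what is visible of it).
- trace(label, camera): "mask" (420x560 bool, what is visible of it) and "box" ([left, top, right, bottom] in pixels, round what is visible of it).
- landmark_of(label, camera): "position" ([column, row] in pixels: a listed point, or the origin of a listed thing).
The state is a dict: "clock": time; "joint_pos": joint angles; "qvel": joint speeds; "tau": joint torques, N m; "eef_pos": TCP position; "ee_rot": TCP orientation; "contact_force": force on the tool from outside, world axes, zero at the start; "torque": the same for the moment, N m; "width": finger opening in mm.
Only numpy, scipy, OpenCV 4.12 (cv2) and the standard library are available. Lean on these libraries where they do the work, as an engineer would, in place of code of your own. Each camera call takes 0.05 s, during which the arm holds its last target.

## Working session

There is one attempt and no reset: what is moved stays moved. The work goes in short steps, Python scripts to look and compute and a tool call to move; the robot and the scene stay as the last step left them, time stands still between calls to the robot, and variables do not carry over. Pictures are saved under pics/ and viewed, and the job is handed in when it is done.

Besides the shell and the picture viewer there is one more tool, called after ">>>" as name(argument=value, ...) on one line, values as JSON. jog_arm: Moves the arm, as the interface text tells. Its arguments: {"type":"object","properties":{"increments":{"type":"array","items":{"type":"array"}}},"required":["increments"]}

```bash
ls; mkdir -p pics; cat > h.py <<'E'
import numpy as np, cv2
from scipy.spatial.transform import Rotation as R
from station import *
def prep(c):
    h=c["img"].shape[0]; f=h/2/np.tan(np.radians(c["fov_y"])/2)
    return f
def ray(c,p):
    f=prep(c); d=np.array([(p[0]-c["cx"])/f,(p[1]-c["cy"])/f]); u=d.copy()
    for _ in range(30): u=d/(1+c["k1"]*(u@u))
    v=np.array([u[0],u[1],1.]); A=att(c)@v
    return np.array(c["position"],float),A/np.linalg.norm(A)
def att(c):
    a=np.array(c["attitude"],float)
    return a if a.shape==(3,3) else R.from_quat(a).as_matrix()
def proj(c,P):
    v=att(c).T@(np.array(P,float)-np.array(c["position"])); u=v[:2]/v[2]
    u=u*(1+c["k1"]*(u@u)); f=prep(c); return np.array([c["cx"],c["cy"]])+f*u
def atz(c,p,z):
    o,d=ray(c,p); return o+d*(z-o[2])/d[2]
def tri(c1,p1,c2,p2):
    o1,d1=ray(c1,p1);o2,d2=ray(c2,p2)
    t=np.linalg.lstsq(np.c_[d1,-d2],o2-o1,rcond=None)[0]
    a=o1+d1*t[0];b=o2+d2*t[1]; return (a+b)/2,np.linalg.norm(a-b)
E
python3 - <<'E'
from h import *
for n in ("scene","top"):
    c=read_camera(n); cv2.imwrite(f"pics/{n}0.png",c["img"]); print(n,{k:v for k,v in c.items() if k!="img"})
    for l in ["bottle_mid","sealed_a_mid","nest","tab","lever_bar","lever_hinge"]:
        print(l,[(np.round(x["position"],1).tolist(),round(x["score"],2)) for x in landmark_of(l,n)])
print(get_obs(),grip_depth)
E
```

```text
pics
scene {'fov_y': 57.65461464273456, 'cx': 284.4301076709874, 'cy': 209.94754668862998, 'k1': -0.060714902721519914, 'position': array([  48.13297734, -529.74819024,  912.6602772 ]), 'attitude': array([ 0.86375616, -0.33606825,  0.12678138, -0.35342595])}
bottle_mid [([362.3, 345.4], 0.85), ([332.6, 315.7], 0.71), ([276.3, 322.8], 0.64), ([297.6, 285.7], 0.6), ([301.1, 347.4], 0.59)]
sealed_a_mid [([296.7, 285.1], 0.74)]
nest [([293.6, 213.3], 0.73)]
tab [([320.9, 230.9], 0.77)]
lever_bar [([212.7, 123.9], 0.62), ([249.2, 138.4], 0.22)]
lever_hinge [([249.6, 135.8], 0.55)]
top {'fov_y': 49.53255840192169, 'cx': 277.27789626671927, 'cy': 210.9768405086849, 'k1': -0.14455650651458155, 'position': array([ 255.51057142,  -22.46349674, 1504.35480098]), 'attitude': array([-0.6959962 ,  0.71242954, -0.06142813,  0.06526885])}
bottle_mid [([351.5, 234.5], 0.75), ([378.5, 235.2], 0.73), ([160.5, 197.2], 0.66), ([353.5, 267.5], 0.57), ([331.6, 269.0], 0.52)]
sealed_a_mid [([310.1, 232.9], 0.7)]
nest [([239.6, 186.5], 0.74)]
tab [([286.9, 185.5], 0.83)]
lever_bar [([163.3, 198.2], 0.61)]
lever_hinge [([175.9, 169.2], 0.62)]
{'clock': 0.7, 'joint_pos': array([ 1.08579869e+00,  2.16882317e-01,  1.61338033e+00,  5.45210255e-06,
        1.31131059e+00, -1.12181324e-01]), 'qvel': array([ 0.00020866, -0.00039823, -0.0016409 ,  0.000133  , -0.00105948,
       -0.00108661]), 'tau': array([-9.46272776e-04, -3.96736515e+01, -3.04162467e+01, -2.72802517e-04,
        8.74958168e-04, -1.03817737e-05]), 'eef_pos': array([227.62591554, 582.09599309, 231.32152759]), 'ee_rot': array([-0.58399879, -0.39867767,  0.39866728,  0.5840085 ]), 'contact_force': array([-1.15308624, -0.80775884, -0.37002988]), 'torque': array([-0.00947289, -0.00198932, -0.01643399]), 'width': 85.61589612645157} 18.700000000000003
```

View pics/scene0.png

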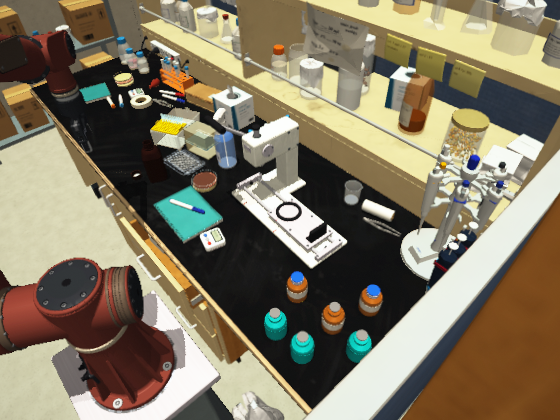

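View pics/top0.png

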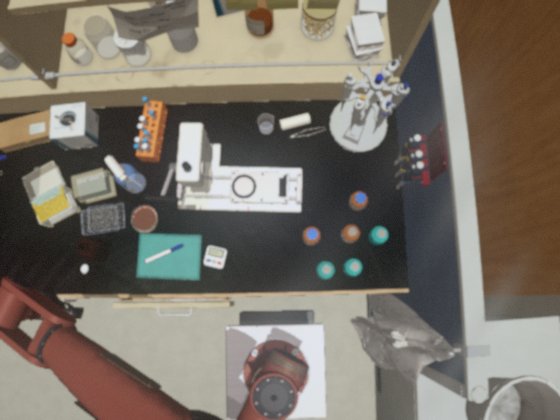

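```bash
python3 - <<'E'
from h import *
s=read_camera("scene");t=read_camera("top")
cv2.imwrite("pics/cs.png",cv2.resize(s["img"][265:375,240:400],None,fx=5,fy=5,interpolation=2))
cv2.imwrite("pics/cl.png",cv2.resize(s["img"][90:270,190:350],None,fx=4,fy=3.3,interpolation=2)[:,:800])
cv2.imwrite("pics/ct.png",cv2.resize(t["img"][110:290,130:400],None,fx=2.9,fy=2.9,interpolation=2))
L=lambda l,n,i=0:[x["position"] for x in landmark_of(l,n)]
for l in ["nest","tab","lever_bar","lever_hinge"]:
    a=L(l,"scene");b=L(l,"top")
    if a and b: p,g=tri(s,a[0],t,b[0]); print(l,a[0],b[0],p.round(1),round(g,1))
for l in ["bottle_mid","sealed_a_mid"]:
    for p in L(l,"scene"): print(l,"scene",np.round(p,1),atz(s,p,42).round(1))
    for p in L(l,"top"): print(l,"top",np.round(p,1),atz(t,p,42).round(1))
# tri brute
A=L("bottle_mid","scene");B=L("bottle_mid","top")
for a in A:
    for b in B:
        p,g=tri(s,a,t,b)
        if g<8: print(np.round(a),np.round(b),p.round(1),round(g,1))
E
```

```text
nest [290.0, 211.0] [243.4, 188.4] [602.2  89.2  48.7] 10.6
tab [317.2, 230.5] [285.7, 186.6] [592.5 -46.1  79. ] 1.3
lever_bar [210.7, 124.8] [163.0, 196.2] [509.6 293.3 316. ] 20.6
lever_hinge [249.3, 137.3] [174.5, 165.6] [626.7 285.1 219.2] 12.2
bottle_mid scene [298.8 347.9] [ 321.9 -253.3   42. ]
bottle_mid scene [333.7 318.7] [ 438.2 -257.2   42. ]
bottle_mid scene [274.9 323.1] [ 322.5 -166.6   42. ]
bottle_mid scene [360.9 347.9] [ 429.4 -353.1   42. ]
bottle_mid top [378.6 232.9] [ 440.4 -345.7   42. ]
bottle_mid top [351.9 266.7] [ 333.3 -252.8   42. ]
bottle_mid top [328.5 272.8] [ 316.  -176.7   42. ]
bottle_mid top [349.8 238.4] [ 424.9 -250.3   42. ]
sealed_a_mid scene [297.8 286.8] [ 436.8 -128.5   42. ]
sealed_a_mid top [312.3 234.5] [ 440.7 -129.1   42. ]
[275. 323.] [328. 273.] [ 315.6 -174.8   62.4] 1.1
[361. 348.] [379. 233.] [ 441.6 -349.5   18.6] 4.3
```

View pics/cs.png

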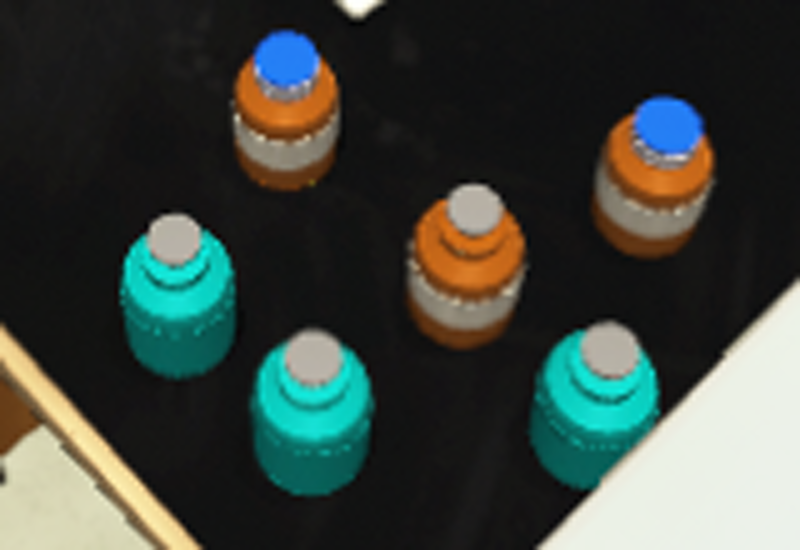

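View pics/cl.png

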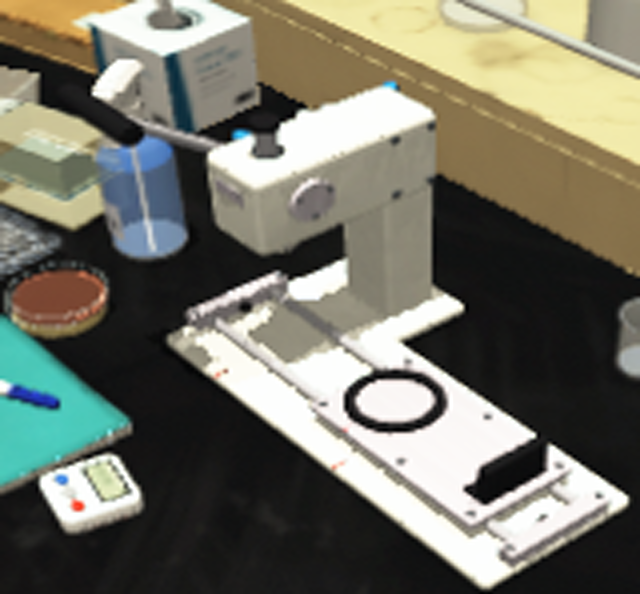

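View pics/ct.png

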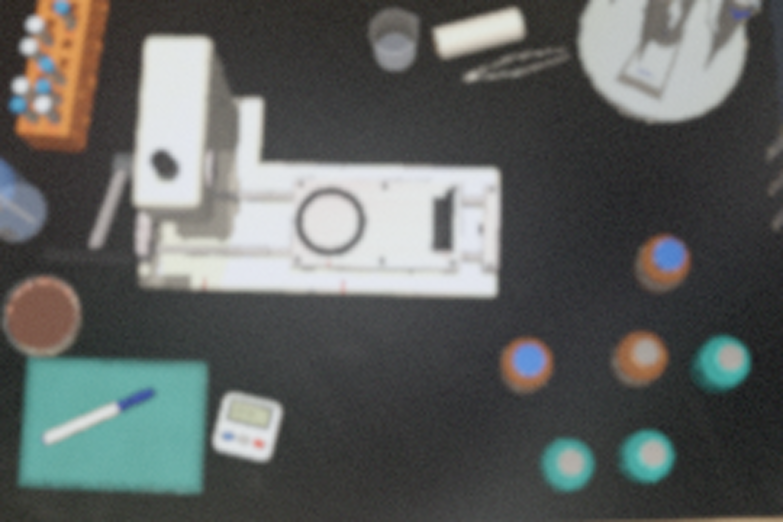

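```bash
cat > m.py <<'E'
from h import *
from scipy.optimize import least_squares
def comp(mask,seed):
    n,l,st,ce=cv2.connectedComponentsWithStats(mask.astype(np.uint8),connectivity=8)
    # nearest component with area>=8
    best=None
    for i in range(1,n):
        if st[i,4]<8: continue
        ys,xs=np.where(l==i); d=np.hypot(xs-seed[0],ys-seed[1]).min()
        if best is None or d<best[0]: best=(d,i)
    return l==best[1]
def hullc(pts):
    h=cv2.convexHull(np.array(pts,np.float32)); m=cv2.moments(h); return np.array([m["m10"],m["m01"]])/m["m00"],m["m00"]
def maskhull(m):
    ys,xs=np.where(m); P=[(x+dx,y+dy) for x,y in zip(xs,ys) for dx in(-.5,.5) for dy in(-.5,.5)]; return hullc(P)
def cyl(r,zs): 
    a=np.linspace(0,2*np.pi,60); return np.array([(r*np.cos(t),r*np.sin(t),z) for z in zs for t in a])
def box(x,y,zs): return np.array([(i*x/2,j*y/2,z) for i in(-1,1) for j in(-1,1) for z in zs])
def modelc(c,pts): return hullc([proj(c,p) for p in pts])
def fit(model,obs,x0,usez=True):
    # obs: list of (cam,centroid)
    def f(q):
        o=np.array([q[0],q[1],q[2] if usez else 0])
        return np.concatenate([modelc(c,model+o)[0]-ce for c,ce in obs])
    s=least_squares(f,x0 if usez else x0[:2]); return s.x,s.fun
E
python3 - <<'E'
from m import *
s=read_camera("scene");t=read_camera("top")
def go(name,segf,seeds,model,x0):
    obs=[]
    for c,sd,n in((s,seeds[0],"s"),(t,seeds[1],"t")):
        m=comp(segf(c["img"],n),sd); ce,a=maskhull(m); obs.append((c,ce)); print(name,n,ce.round(2),"area",m.sum(),a, "model",modelc(c,model+np.array([x0[0],x0[1],0]))[1].round())
    for uz in(True,False):
        x,r=fit(model,obs,x0,uz); print("  fit",x.round(1),"res",r.round(2))
    for o in obs: x,r=fit(model,[o],x0,False); print("   single",x.round(1))
def dark(th,xl,xr,y0,y1):
    def f(im,n):
        g=im.max(2); k=np.zeros(g.shape,bool); return g
    return f
def seg_dark(win):
    def f(im,n):
        x0,y0,x1,y1=win[n]; m=np.zeros(im.shape[:2],bool); m[y0:y1,x0:x1]=im.max(2)[y0:y1,x0:x1]<(100 if n=="s" else 110); return m
    return f
go("nest",seg_dark({"s":(270,195,306,226),"t":(230,170,260,202)}),((278,212),(232,187)),cyl(41,(42,51)),(600,89,0))
go("tab",seg_dark({"s":(305,216,329,246),"t":(276,172,292,200)}),((317,231),(284,187)),box(64,12,(42,88)),(595,-46,0))
def grey(im,n):
    i=im.astype(int); sat=i.max(2)-i.min(2); return (sat<40)&(i.max(2)>110)
def greyw(w):
    def f(im,n):
        x0,y0,x1,y1=w[n]; m=np.zeros(im.shape[:2],bool); m[y0:y1,x0:x1]=grey(im,n)[y0:y1,x0:x1]; return m
    return f
go("stop",greyw({"s":(325,298,345,314),"t":(346,224,360,238)}),((335,307),(352,231)),cyl(13.5,(88,94)),(430,-253,0))
def blue(im,n):
    i=im.astype(int); return (i[...,0]>i[...,2]+50)&(i[...,0]>i[...,1]+30)
for nm,sd,x0 in (("sa",((297,277),(312,235)),(437,-129,0)),("sb",((372,290),(361,198)),(520,-280,0))):
    go(nm,blue,sd,cyl(11,(88,)),x0)
def turq(im,n):
    i=im.astype(int); return (i[...,1]>i[...,2]+60)
for nm,sd,x0 in (("t1",((276,325),(326,270)),(320,-170,0)),("t2",((302,348),(353,268)),(325,-253,0)),("t3",((359,348),(379,235)),(435,-350,0))):
    go(nm,turq,sd,np.vstack([cyl(28,(0,56)),cyl(16.5,(80,))]),x0)
E
```

```text
Traceback (most recent call last):
AttributeError: 'float' object has no attribute 'round'
```

```bash
cat > run1.py <<'E'
from m import *
s=read_camera("scene");t=read_camera("top")
def go(name,segf,seeds,model,x0):
    obs=[]
    for c,sd,n in((s,seeds[0],"s"),(t,seeds[1],"t")):
        m=comp(segf(c["img"],n),sd); ce,a=maskhull(m); obs.append((c,ce)); print(name,n,ce.round(2),"area",m.sum(),a, "model",round(modelc(c,model+np.array([x0[0],x0[1],0]))[1]))
    for uz in(True,False):
        x,r=fit(model,obs,x0,uz); print("  fit",x.round(1),"res",r.round(2))
    for o in obs: x,r=fit(model,[o],x0,False); print("   single",x.round(1))
def seg_dark(win):
    def f(im,n):
        x0,y0,x1,y1=win[n]; m=np.zeros(im.shape[:2],bool); m[y0:y1,x0:x1]=im.max(2)[y0:y1,x0:x1]<(100 if n=="s" else 110); return m
    return f
go("nest",seg_dark({"s":(270,195,306,226),"t":(230,170,260,202)}),((278,212),(232,187)),cyl(41,(42,51)),(600,89,0))
go("tab",seg_dark({"s":(305,216,329,246),"t":(276,172,292,200)}),((317,231),(284,187)),box(64,12,(42,88)),(595,-46,0))
def grey(im,n):
    i=im.astype(int); sat=i.max(2)-i.min(2); return (sat<40)&(i.max(2)>110)
def greyw(w):
    def f(im,n):
        x0,y0,x1,y1=w[n]; m=np.zeros(im.shape[:2],bool); m[y0:y1,x0:x1]=grey(im,n)[y0:y1,x0:x1]; return m
    return f
go("stop",greyw({"s":(325,298,345,314),"t":(346,224,360,238)}),((335,307),(352,231)),cyl(13.5,(88,94)),(430,-253,0))
def blue(im,n):
    i=im.astype(int); return (i[...,0]>i[...,2]+50)&(i[...,0]>i[...,1]+30)
for nm,sd,x0 in (("sa",((297,277),(312,235)),(437,-129,0)),("sb",((372,290),(361,198)),(520,-280,0))):
    go(nm,blue,sd,cyl(11,(88,)),x0)
def turq(im,n):
    i=im.astype(int); return (i[...,1]>i[...,2]+60)
for nm,sd,x0 in (("t1",((276,325),(326,270)),(320,-170,0)),("t2",((302,348),(353,268)),(325,-253,0)),("t3",((359,348),(379,235)),(435,-350,0))):
    go(nm,turq,sd,np.vstack([cyl(28,(0,56)),cyl(16.5,(80,))]),x0)
E
python3 run1.py
```

```text
nest s [288.2  211.13] area 172 409.5 model 438Traceback (most recent call last):
  File "run1.py", line 14, in <module>
    go("nest",seg_dark({"s":(270,195,306,226),"t":(230,170,260,202)}),((278,212),(232,187)),cyl(41,(42,51)),(600,89,0))
    ~~^^^^^^^^^^^^^^^^^^^^^^^^^^^^^^^^^^^^^^^^^^^^^^^^^^^^^^^^^^^^^^^^^^^^^^^^^^^^^^^^^^^^^^^^^^^^^^^^^^^^^^^^^^^^^^^^^
  File "run1.py", line 6, in go
    m=comp(segf(c["img"],n),sd); ce,a=maskhull(m); obs.append((c,ce)); print(name,n,ce.round(2),"area",m.sum(),a, "model",round(modelc(c,model+np.array([x0[0],x0[1],0]))[1]))
  File "m.py", line 11, in comp
    return l==best[1]
              ~~~~^^^
TypeError: 'NoneType' object is not subscriptable
```

```bash
python3 - <<'E'
from m import *
t=read_camera("top"); print(t["img"].max(2)[187,225:305]); print(t["img"].max(2)[172:203,243]); print(t["img"].max(2)[172:203,285])
E
sed -i 's/<(100 if n=="s" else 110)/<(120 if n=="s" else 135)/' run1.py; python3 run1.py
```

```text
[236 237 237 236 228 213 187 143 129 177 213 227 228 227 228 228 228 227
 228 227 228 228 229 229 229 227 224 208 167 129 148 194 220 228 229 230
 230 229 230 229 230 230 231 231 230 230 231 231 230 230 231 230 225 206
 158 106  93  89  82  88 120 178 215 225 227 234 238 238 234 222 200 200
 217 225 224 218 193 140  81  66]
[224 210 179 137 141 185 213 224 228 228 227 227 228 227 227 228 228 228
 228 227 227 225 215 187 143 143 185 212 218 210 208]
[231 216 190 153 122 110 110 106 106 111 109 111 118 119 122 120 123 122
 124 121 123 122 126 136 164 199 212 206 196 195 193]
nest s [288.22 211.13] area 179 410.5 model 438
nest t [234.08 189.05] area 13 26.5 model 490
  fit [598.   98.3   0. ] res [-2.79  0.12  7.48 -0.52]
  fit [599.4  99.5] res [-2.71 -0.31  7.11 -0.93]
   single [604.6  92.4]
   single [596.8 123. ]
tab s [318.03 228.57] area 277 389.5 model 251
tab t [282.59 186.1 ] area 108 112.5 model 88
  fit [604.3 -46.    0. ] res [ 1.87  2.88  2.84 -1.99]
  fit [604.3 -46. ] res [ 1.87  2.88  2.84 -1.99]
   single [604.9 -46. ]
   single [597.3 -46. ]
stop s [334.45 306.24] ar
[... 795 characters left out ...]
3] area 133 227.5 model 269
  fit [ 325.  -166.5    0. ] res [ 0.55  0.09 -0.55  0.46]
  fit [ 323.9 -167.9] res [ 0.61  0.77 -0.08  0.79]
   single [ 324.  -166.5]
   single [ 326.2 -167.7]
t2 s [301.85 347.91] area 526 637.5 model 643
t2 t [353.07 266.86] area 158 246.0 model 283
  fit [ 331.5 -255.5    0. ] res [ 0.45  0.35 -0.78  0.58]
  fit [ 332.  -255.4] res [ 0.58  0.21 -0.8   0.43]
   single [ 331.3 -254.1]
   single [ 333.3 -258.1]
t3 s [358.16 345.95] area 505 617.5 model 662
t3 t [379.04 234.52] area 159 248.5 model 296
  fit [ 434.  -344.2    0. ] res [ 0.52  0.37 -1.49  0.78]
  fit [ 435.9 -348.6] res [ 2.47  1.14 -0.19  0.16]
   single [ 433.8 -342.7]
   single [ 436.4 -349.3]
```

```bash
python3 - <<'E'
import re
t=open('m.py').read()
t=t.replace("q[2] if usez else 0","q[2]-100 if usez else 0").replace("s=least_squares(f,x0 if usez else x0[:2]); return s.x,s.fun","s=least_squares(f,(x0[0],x0[1],100.) if usez else x0[:2],diff_step=1e-3); return s.x-([0,0,100] if usez else 0),s.fun")
open('m.py','w').write(t)
r=open('run1.py').read()
i=r.index('go("stop"'); open('run2.py','w').write(r[:i].replace("(120 if n==\"s\" else 135)","(TH[n])").replace("from m import *","from m import *\nTH={'s':120,'t':185}")+'''
for n,c in (("s",s),("t",t)): 
    for l in ("nest","tab"):
        for r in trace(l,n)[:1]:
            ce,a=maskhull(r["mask"]); print(l,n,"trace",ce.round(1),r["mask"].sum(),r["box"],r["score"])
''')
E
python3 run2.py; python3 run1.py | grep -A2 stop; python3 - <<'E'
from h import *
s=read_camera("scene")["img"]; t=read_camera("top")["img"]
cv2.imwrite("pics/n1.png",np.hstack([cv2.resize(s[190:250,265:335],None,fx=8,fy=8,interpolation=0)[:480,:400*1][:, :],]))
print(s.max(2)[220:240,320]);print(s.max(2)[231,300:340])
E
```

```text
nest s [288.22 211.13] area 178 410.5 model 438
nest t [243.36 185.84] area 198 487.0 model 490
  fit [606.2  92.9  -0.9] res [ 0.3  -0.08 -0.16  0.28]
  fit [605.9  92.6] res [ 0.28 -0.17 -0.1   0.31]
   single [604.7  92.6]
   single [606.9  92.2]
tab s [318.03 228.57] area 278 389.5 model 251
tab t [282.63 185.78] area 164 170.0 model 88
  fit [599.7 -38.6   9.2] res [-0.92  0.23  0.57 -0.89]
  fit [603.3 -36.3] res [-0.74  1.22 -0.19 -1.3 ]
   single [608.3 -34.4]
   single [599.  -36.8]
stop s [334.45 306.24] area 83 88.0 model 103
stop t [352.54 230.64] area 52 56.5 model 61
  fit [ 442.4 -251.7    0.5] res [ 0.31 -0.08 -0.22  0.35]
  fit [ 442.5 -251.6] res [ 0.32 -0.02 -0.28  0.32]
[253 251 251 251 203  32  32  29  20  14  13  13  13  14  12  14  33 229
 251 250]
[252 252 252 252 252 252 252 252 251 240 105  34  36  33  29  22  18  14
  14  14  13  13  13  13  13  20 117 251 233 146 153 250 250 252 254 237
  96  18  17  17]Traceback (most recent call last):
  File "run2.py", line 26, in <module>
    for r in trace(l,n)[:1]:
             ~~~~~^^^^^
ValueError: no camera of that name has taken a picture
```

```bash
python3 - <<'E'
from h import *
s=read_camera("scene")["img"]
cv2.imwrite("pics/n2.png",cv2.resize(s[190:250,265:345],None,fx=9,fy=9,interpolation=0))
E
```

```text
(no output)
```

View pics/n2.png

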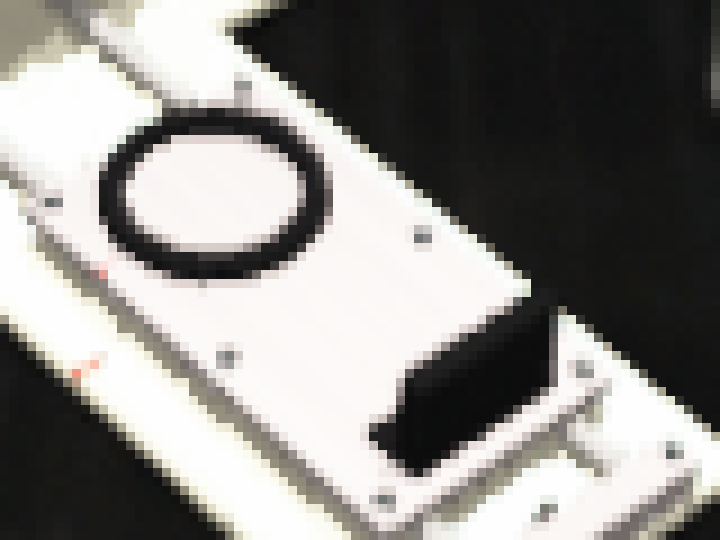

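```bash
cat > ov.py <<'E'
from m import *
s=read_camera("scene");t=read_camera("top")
P=lambda x,y:(x/2.9+130,y/2.9+110)
for a,b in (((137,288),(497,296)),((260,163),(498,169))):
    A=atz(t,P(*a),15);B=atz(t,P(*b),15); d=A-B; print(A.round(),B.round(),"yaw of +y",np.arctan2(-d[0],d[1]))
def frame(yaw): return np.array([[np.cos(yaw),-np.sin(yaw),0],[np.sin(yaw),np.cos(yaw),0],[0,0,1]])
import sys
yaw=float(sys.argv[1]); N=np.array([606,92.5,0]); F=frame(yaw)
def draw(c,win,sc,fn,lines):
    x0,y0,x1,y1=win; im=cv2.resize(c["img"][y0:y1,x0:x1],None,fx=sc,fy=sc,interpolation=0)
    for pts,col in lines:
        q=np.array([(proj(c,N+F@np.array(p))-[x0,y0]+.5)*sc for p in pts]); cv2.polylines(im,[q.astype(int).reshape(-1,1,2)],False,col,1)
    cv2.imwrite(fn,im)
bx=lambda z:[(-32,-141,z),(32,-141,z),(32,-129,z),(-32,-129,z),(-32,-141,z)]
L=[(bx(42),(0,0,255)),(bx(88),(0,255,0)),([tuple(p) for p in cyl(41,(51,))],(0,255,0)),([tuple(p) for p in cyl(32,(42,))],(0,0,255))]
# lever bar: ram at N+F@(0,160-q)
draw(s,(255,185,345,255),8,"pics/o1.png",L); draw(t,(225,165,310,215),9,"pics/o2.png",L)
E
python3 ov.py 0.02
```

```text
[539. 318.  15.] [520. -97.  15.] yaw of +y -0.046553576150838764
[685. 175.  15.] [ 671. -104.   15.] yaw of +y -0.05195358963252685
```

View pics/o1.png

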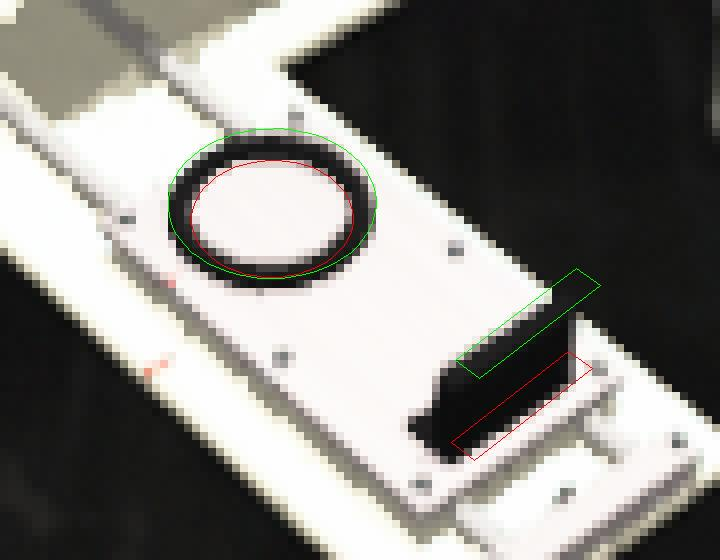

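View pics/o2.png

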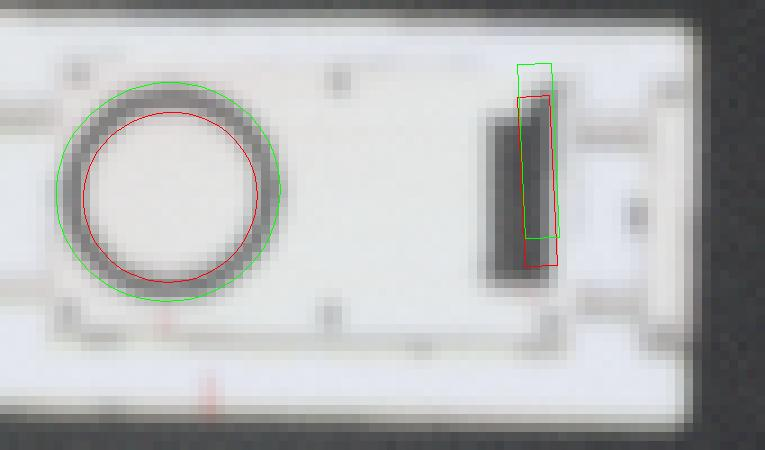

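```bash
sed -i 's/606,92.5,0/605,92,0/' ov.py; python3 ov.py -0.05
```

```text
[539. 318.  15.] [520. -97.  15.] yaw of +y -0.046553576150838764
[685. 175.  15.] [ 671. -104.   15.] yaw of +y -0.05195358963252685
```

View pics/o1.png

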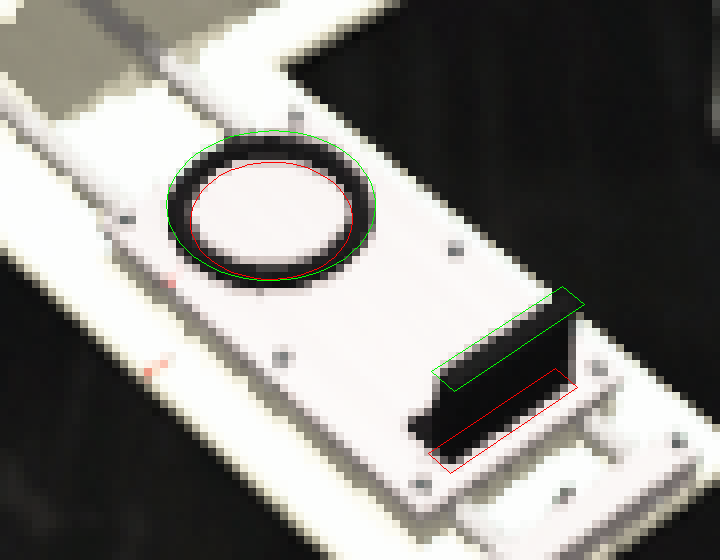

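View pics/o2.png

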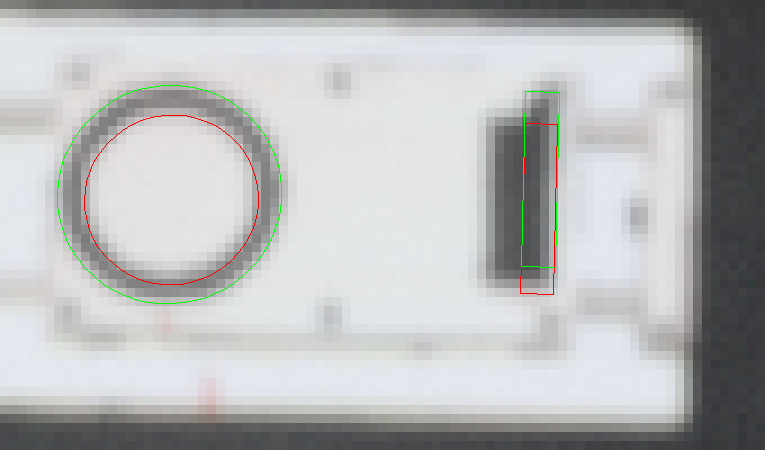

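```bash
python3 - <<'E'
from m import *
s=read_camera("scene");t=read_camera("top")
print(atz(s,(216.2,124.8),312).round(), atz(t,(163.2,196.5),312).round(), atz(t,(163.2,196.5),312).round())
im=s["img"][105:150,195:270].astype(float); im=np.clip(im*2.5,0,255).astype(np.uint8)
cv2.imwrite("pics/b1.png",cv2.resize(im,None,fx=10,fy=10,interpolation=0))
im=t["img"][155:215,140:205].astype(float); im=np.clip((im-20)*4,0,255).astype(np.uint8)
cv2.imwrite("pics/b2.png",cv2.resize(im,None,fx=9,fy=9,interpolation=0))
for l in ["lever_bar","lever_hinge"]:
  for n in("scene","top"): print(l,n,[(np.round(x["position"],1),round(x["score"],2)) for x in landmark_of(l,n)], [(np.round(x["box"],1),round(x["score"],2)) for x in search_frame(l,n)])
E
```

```text
[514. 291. 312.] [519. 290. 312.] [519. 290. 312.]
lever_bar scene [(array([212.3, 124.5]), 0.83)] [(array([200.7, 116. , 241.8, 134.9]), 0.59)]
lever_bar top [(array([163.1, 197.5]), 0.69)] [(array([145.7, 161.3, 173. , 206.5]), 0.93), (array([228.1, 171.5, 290.4, 200.1]), 0.49)]
lever_hinge scene [(array([249.7, 136.4]), 0.83)] [(array([203.5, 115.2, 349.8, 267.3]), 0.96)]
lever_hinge top [(array([174.2, 166.2]), 0.61)] [(array([146.6, 122.7, 303.8, 210.7]), 0.75)]
```

View pics/b1.png

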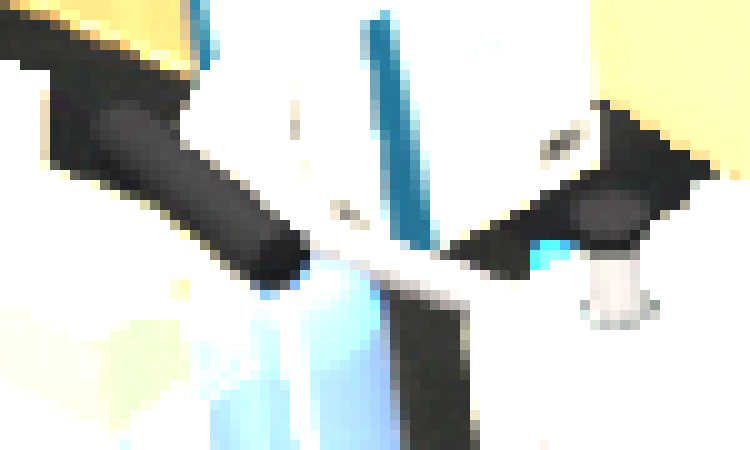

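View pics/b2.png

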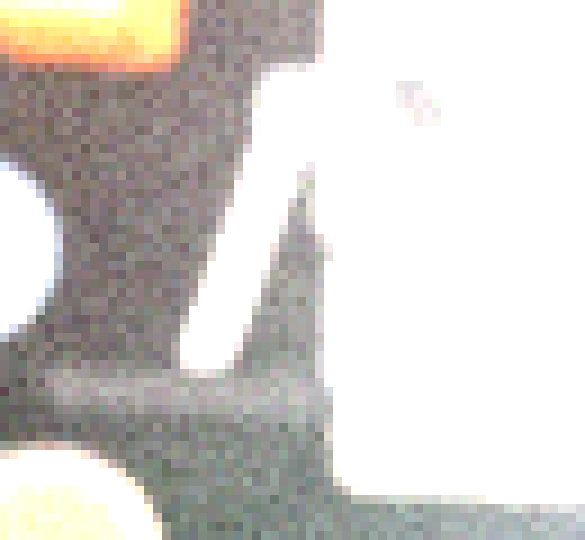

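```bash
python3 - <<'E'
from m import *
s=read_camera("scene");t=read_camera("top")
for a in((215.5,124),(216.2,124.8),(215,124.5)):
  for b in((163,198.3),(162,198)): print(tri(s,a,t,b))
print(R.from_quat(get_obs()["ee_rot"]).as_matrix().round(3))
for y in (246,291,336): print(proj(s,(516,y,312)).round(1),proj(t,(516,y,312)).round(1))
E
```

```text
(array([512.28257612, 289.19829372, 316.57101665]), np.float64(1.8624336823443282))
(array([513.89434865, 292.49740336, 314.22576651]), np.float64(1.4188144349392846))
(array([513.72003085, 289.91602145, 312.74010556]), np.float64(0.5253326997459713))
(array([515.34201417, 293.22764467, 310.37383286]), np.float64(0.07502170540773319))
(array([511.84763333, 289.97694294, 314.98540662]), np.float64(3.5754165749165248))
(array([513.46066613, 293.28475285, 312.62882905]), np.float64(3.1379248780430355))
[[ 0.364  0.    -0.931]
 [ 0.931 -0.     0.364]
 [ 0.    -1.    -0.   ]]
[226.1 131.1] [179.  197.2]
[216.8 124.5] [162.7 197.6]
[207.9 118.3] [146.4 198.1]
```

>>> jog_arm(increments=[[85,[0.3,-1,0],-1],[85,[0.3,-1,0],-1],[85,[0.3,-1,0],-1],[85,[0.3,-1,0],-1],[85,[0.3,-1,0],-1],[85,[0.3,-1,0],-1],[85,[0.3,-1,0],-1],[85,[0.3,-1,0],-1],[85,[0.3,-1,0],-1],[85,[0.3,-1,0],-1]])

```text
clock: 4.25
eef_pos: [349.9, 173.0, 233.1]
ee_rot: [0.695, 0.136, -0.13, -0.694]
contact_force: [0.1, -0.4, 0.3]
width: 85.0
```

>>> jog_arm(increments=[[85,[0.3,-1,0],-1],[85,[0.3,-1,0],-1],[85,[0.2,-1,0],-1],[85,[0.2,-1,0],-1],[85,[0.2,-1,0],-0.7],[85,[0.2,-1,0],0],[85,[0.2,-1,0],0],[85,[0.2,-1,0],0],[85,[0.2,-1,0],0],[85,[0.2,-1,0],0]])

```text
clock: 5.5
eef_pos: [440.4, -241.4, 236.6]
ee_rot: [0.708, 0.002, 0.011, -0.706]
contact_force: [0.1, -0.6, 0.4]
width: 85.1
```

```bash
cat > st.py <<'E'
from m import *
o=get_obs(); M=R.from_quat(o["ee_rot"]).as_matrix(); print(o["clock"],o["eef_pos"].round(1),"jaw yaw",np.arctan2(M[1,0],M[0,0]).round(3),"down",M[:,1].round(3),o["joint_pos"].round(2),o["contact_force"].round(1),round(o["width"],1))
E
python3 st.py
```

```text
5.5 [ 440.4 -241.4  236.6] jaw yaw -0.013 down [ 0.019 -0.004 -1.   ] [-0.65 -0.07  1.9   0.01  1.29 -0.64] [ 0.1 -0.6  0.4] 85.1
```

>>> jog_arm(increments=[[85,[0,0,-0.5],0],[85,[0,0,-0.8],0],[85,[0,0,-0.8],0],[85,[0,0,0],0.15]])

```text
clock: 6.0
eef_pos: [441.4, -246.0, 152.5]
ee_rot: [0.709, 0.006, 0.01, -0.705]
contact_force: [-0.6, 0.0, -0.4]
width: 84.8
```

```bash
python3 st.py; python3 - <<'E'
from m import *
s=read_camera("scene");t=read_camera("top")
a=cv2.resize(s["img"][215:375,240:400],None,fx=3.4,fy=3.4,interpolation=2)
b=cv2.resize(t["img"][170:290,300:400],None,fx=2.5,fy=4.533*1,interpolation=2)
b=cv2.resize(t["img"][180:280,300:370],(250,357)); b=cv2.copyMakeBorder(b,0,a.shape[0]-357,0,0,0)
im=np.hstack([a,b]); print(im.shape); cv2.imwrite("pics/g1.png",im)
E
```

```text
6.0 [ 441.4 -246.   152.5] jaw yaw -0.006 down [ 0.023 -0.007 -1.   ] [-0.65  0.03  1.98  0.01  1.11 -0.65] [-0.6  0.  -0.4] 84.8
(544, 794, 3)
```

View pics/g1.png

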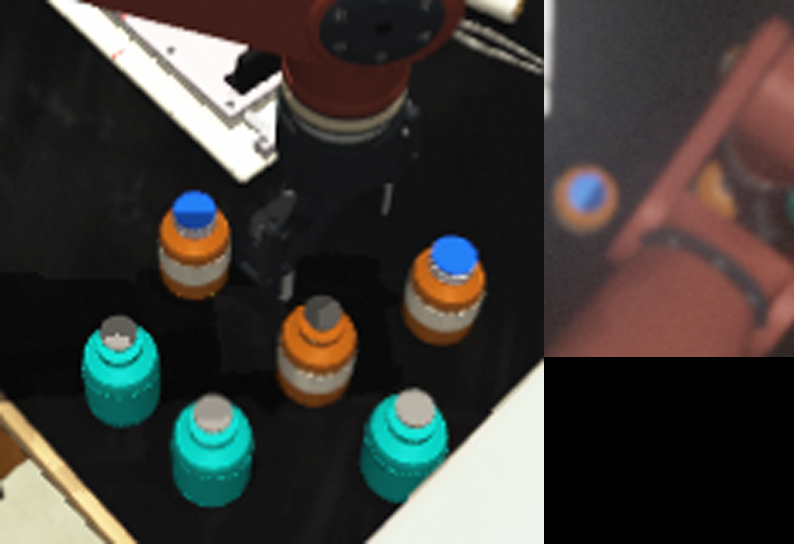

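```bash
python3 - <<'E'
from m import *
s=read_camera("scene")
for dx in(-43,0,43):
  for z in (152,165): 
    p=proj(s,(441.4+dx,-246,z)); print(dx,z,((p-[240,215]+.5)*3.4).round())
E
```

```text
-43 152 [279. 300.]
-43 165 [280. 289.]
0 152 [324. 261.]
0 165 [325. 251.]
43 152 [366. 225.]
43 165 [368. 214.]
```

>>> jog_arm(increments=[[85,[0,-0.15,-0.6],0],[85,[0,0,-0.7],0],[85,[0,0,-0.6],0],[85,[0,0,-0.4],0],[85,[0,0,0],0]])

```text
clock: 6.78
eef_pos: [452.1, -259.4, 73.6]
ee_rot: [0.716, 0.015, 0.018, -0.698]
contact_force: [0.4, 0.4, 0.2]
width: 85.0
```

>>> jog_arm(increments=[[85,[0,0,0],0],[85,[0,0,0],0]])

```text
clock: 7.02
eef_pos: [453.8, -260.6, 76.1]
ee_rot: [0.717, 0.016, 0.019, -0.697]
contact_force: [0.4, 0.3, 0.1]
width: 85.0
```

```bash
python3 st.py
```

```text
7.025 [ 453.8 -260.6   76.1] jaw yaw -0.004 down [ 0.05  -0.028 -0.998] [-0.66  0.16  2.    0.01  0.92 -0.66] [0.4 0.3 0.1] 85.0
```

>>> jog_arm(increments=[[85,[-0.15,0.1,0.25],0],[85,[-0.15,0.1,0.25],0],[85,[0,0,0.25],0],[85,[0,0,0.25],0]])

```text
clock: 7.52
eef_pos: [441.3, -252.3, 120.1]
ee_rot: [0.717, 0.017, 0.02, -0.696]
contact_force: [-0.0, -0.5, -0.6]
width: 85.0
```

```bash
python3 st.py
```

```text
7.525 [ 441.3 -252.3  120.1] jaw yaw -0.004 down [ 0.052 -0.029 -0.998] [-0.66  0.06  2.02  0.01  1.01 -0.66] [-0.  -0.5 -0.6] 85.0
```

>>> jog_arm(increments=[[85,[0,0,0.1],0],[85,[0,0,0.1],0],[85,[0,0,0.1],0],[85,[0,0,0.1],0]])

```text
clock: 8.02
eef_pos: [441.8, -252.7, 137.9]
ee_rot: [0.717, 0.017, 0.02, -0.696]
contact_force: [-0.5, 0.2, -0.1]
width: 85.0
```

```bash
python3 st.py
```

```text
8.025 [ 441.8 -252.7  137.9] jaw yaw -0.004 down [ 0.053 -0.03  -0.998] [-0.66  0.03  2.01  0.01  1.04 -0.66] [-0.5  0.2 -0.1] 85.0
```

>>> jog_arm(increments=[[85,[0,0,0.7],0],[85,[0,0,0.7],0],[85,[0,0,0.7],0],[85,[0,0,0],0],[85,[0,0,0],0]])

```text
clock: 8.65
eef_pos: [440.2, -251.5, 221.8]
ee_rot: [0.716, 0.016, 0.019, -0.697]
contact_force: [-0.2, 0.2, 0.0]
width: 84.9
```

```bash
python3 st.py
```

```text
8.65 [ 440.2 -251.5  221.8] jaw yaw -0.004 down [ 0.049 -0.027 -0.998] [-0.66 -0.07  1.93  0.01  1.22 -0.66] [-0.2  0.2  0. ] 84.9
```

>>> jog_arm(increments=[[85,[-0.7,0.4,0],0],[85,[-0.7,0.4,0],0],[85,[0,0,0],0]])

```text
clock: 9.02
eef_pos: [380.7, -217.1, 216.2]
ee_rot: [0.714, 0.013, 0.016, -0.699]
contact_force: [0.1, -1.2, -0.1]
width: 84.9
```

```bash
python3 st.py
```

```text
9.025 [ 380.7 -217.1  216.2] jaw yaw -0.004 down [ 0.042 -0.021 -0.999] [-0.69 -0.22  2.08  0.01  1.24 -0.68] [ 0.1 -1.2 -0.1] 84.9
```

>>> jog_arm(increments=[[85,[0.7,-0.4,0],0],[85,[0.7,-0.4,0],0],[85,[0,0,0],0]])

```text
clock: 9.4
eef_pos: [437.8, -249.6, 212.5]
ee_rot: [0.714, 0.012, 0.016, -0.7]
contact_force: [-0.4, 0.9, 0.6]
width: 85.3
```

```bash
python3 st.py
```

```text
9.4 [ 437.8 -249.6  212.5] jaw yaw -0.005 down [ 0.039 -0.019 -0.999] [-0.66 -0.06  1.94  0.01  1.21 -0.66] [-0.4  0.9  0.6] 85.3
```

>>> jog_arm(increments=[[85,[-0.9,0.5,0],0],[85,[-0.9,0.5,0],0],[85,[0.6,-0.35,0],0],[85,[0.6,-0.35,0],0],[85,[0.6,-0.35,0],0],[85,[-0.9,0.5,0],0],[85,[-0.9,0.5,0],0],[85,[0.6,-0.35,0],0],[85,[0.6,-0.35,0],0],[85,[0.6,-0.35,0],0]])

```text
clock: 10.65
eef_pos: [424.2, -243.1, 194.7]
ee_rot: [-0.706, -0.002, -0.006, 0.708]
contact_force: [-0.4, 0.4, 0.2]
width: 85.4
```

```bash
python3 st.py
```

```text
10.65 [ 424.2 -243.1  194.7] jaw yaw -0.005 down [ 0.011  0.003 -1.   ] [-0.67 -0.05  1.97  0.01  1.21 -0.67] [-0.4  0.4  0.2] 85.4
```

>>> jog_arm(increments=[[85,[0.2,-0.1,-0.3],0],[85,[0.2,-0.1,-0.3],0],[85,[0.05,-0.02,-0.3],0],[85,[0,0,-0.3],0],[85,[0,0,-0.3],0],[85,[0,0,-0.3],0]])

```text
clock: 11.4
eef_pos: [440.4, -250.4, 115.5]
ee_rot: [-0.705, -0.0, -0.004, 0.709]
contact_force: [-1.1, 0.6, 0.3]
width: 84.9
```

```bash
python3 st.py
```

```text
11.4 [ 440.4 -250.4  115.5] jaw yaw -0.005 down [ 0.006  0.007 -1.   ] [-0.66  0.1   1.98  0.01  1.06 -0.66] [-1.1  0.6  0.3] 84.9
```

>>> jog_arm(increments=[[85,[0.03,-0.03,-0.3],0],[85,[0,0,-0.3],0],[85,[0,0,-0.3],0],[85,[0,0,-0.3],0],[85,[0,0,-0.3],0],[85,[0,0,-0.3],0],[85,[0,0,-0.2],0]])

```text
clock: 12.28
eef_pos: [441.4, -251.6, 29.7]
ee_rot: [-0.705, -0.0, -0.004, 0.709]
contact_force: [-0.3, -1.1, -0.5]
width: 85.1
```

```bash
python3 st.py; python3 - <<'E'
from m import *
s=read_camera("scene")
cv2.imwrite("pics/g2.png",cv2.resize(s["img"][235:375,240:400],None,fx=4,fy=4,interpolation=2))
E
```

```text
12.275 [ 441.4 -251.6   29.7] jaw yaw -0.005 down [ 0.006  0.007 -1.   ] [-0.66  0.25  2.01  0.01  0.88 -0.66] [-0.3 -1.1 -0.5] 85.1
```

View pics/g2.png

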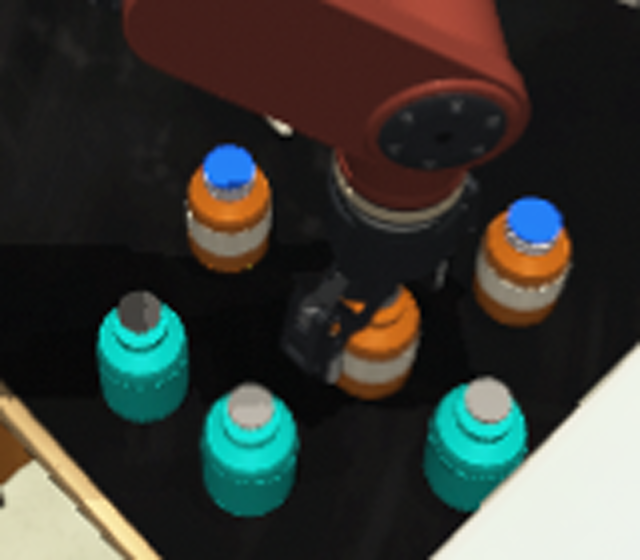

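>>> jog_arm(increments=[[85,[0,0,-0.12],0],[40,[0,0,0],0],[40,[0,0,0],0],[40,[0,0,0],0],[40,[0,0,0],0],[40,[0,0,0],0]])

```text
clock: 13.08
eef_pos: [440.8, -251.4, 24.3]
ee_rot: [-0.705, 0.0, -0.003, 0.71]
contact_force: [0.4, -0.4, -1.6]
width: 54.4
```

```bash
python3 st.py
```

```text
13.075 [ 440.8 -251.4   24.3] jaw yaw -0.005 down [ 0.004  0.007 -1.   ] [-0.66  0.26  2.01  0.01  0.87 -0.66] [ 0.4 -0.4 -1.6] 54.4
```

>>> jog_arm(increments=[[40,[0,0,0.2],0],[40,[0,0,0.35],0],[40,[0,0,0.35],0],[40,[0,0,0.35],0],[40,[0,0,0.35],0],[40,[0,0,0.35],0],[40,[0,0,0.35],0],[40,[0,0,0.35],0],[40,[0,0,0.2],0]])

```text
clock: 14.2
eef_pos: [440.3, -250.9, 146.7]
ee_rot: [-0.705, 0.0, -0.003, 0.71]
contact_force: [-0.5, 0.1, -2.4]
width: 54.2
```

```bash
python3 st.py
```

```text
14.2 [ 440.3 -250.9  146.7] jaw yaw -0.005 down [ 0.004  0.007 -1.   ] [-0.66  0.06  1.96  0.01  1.12 -0.66] [-0.5  0.1 -2.4] 54.2
```

>>> jog_arm(increments=[[40,[0.1,0.2,0],0],[40,[0.2,0.4,0],0],[40,[0.2,0.4,0],0],[40,[0.2,0.4,0],0],[40,[0.2,0.4,0],0],[40,[0.2,0.4,0],0],[40,[0.2,0.4,0],0],[40,[0.2,0.4,0],0],[40,[0.2,0.4,0],0],[40,[0.2,0.4,0],0]])

```text
clock: 15.45
eef_pos: [515.9, -81.7, 139.3]
ee_rot: [-0.701, 0.003, 0.002, 0.713]
contact_force: [0.3, 0.5, -2.7]
width: 54.6
```

>>> jog_arm(increments=[[40,[0.2,0.4,0],0],[40,[0.2,0.4,0],0],[40,[0.2,0.4,0],0],[40,[0.2,0.4,0],0],[40,[0.2,0.4,0],0],[40,[0.2,0.4,0],0],[40,[0.2,0.4,0],0],[40,[0.2,0.4,0],0],[40,[0.2,0.4,0],0],[40,[0.1,0.3,0],0]])

```text
clock: 16.7
eef_pos: [596.2, 87.4, 137.4]
ee_rot: [-0.701, 0.004, 0.004, 0.714]
contact_force: [0.5, 0.7, -2.4]
width: 54.4
```

```bash
python3 st.py
```

```text
16.7 [596.2  87.4 137.4] jaw yaw -0.0 down [-0.011  0.018 -1.   ] [0.02 0.27 1.74 0.02 1.15 0.01] [ 0.5  0.7 -2.4] 54.4
```

>>> jog_arm(increments=[[40,[0.1,0.06,-0.3],0],[40,[0.1,0.04,-0.3],0],[40,[0,0,-0.3],0],[40,[0,0,-0.2],0]])

```text
clock: 17.2
eef_pos: [604.3, 91.5, 89.8]
ee_rot: [-0.701, 0.004, 0.004, 0.713]
contact_force: [0.5, 0.3, -3.6]
width: 54.4
```

```bash
python3 st.py; python3 - <<'E'
from m import *
s=read_camera("scene");t=read_camera("top")
a=cv2.resize(s["img"][150:260,240:350],None,fx=5,fy=5,interpolation=2)
cv2.imwrite("pics/p1.png",a)
cv2.imwrite("pics/p2.png",cv2.resize(t["img"][130:240,180:320],None,fx=5,fy=5,interpolation=2))
E
```

```text
17.2 [604.3  91.5  89.8] jaw yaw 0.0 down [-0.012  0.017 -1.   ] [0.03 0.35 1.74 0.02 1.07 0.02] [ 0.5  0.3 -3.6] 54.4
```

View pics/p1.png

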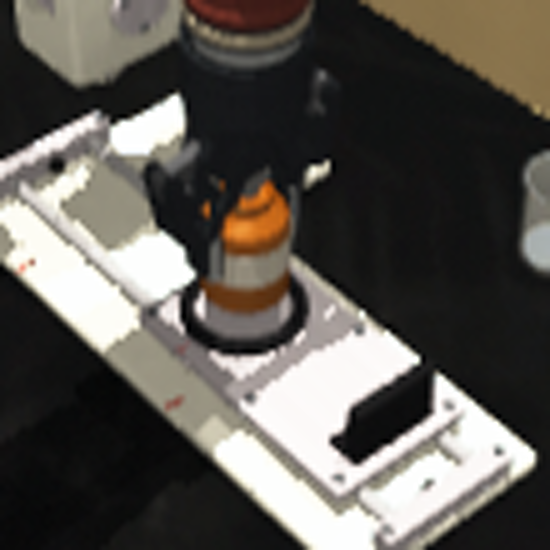

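View pics/p2.png

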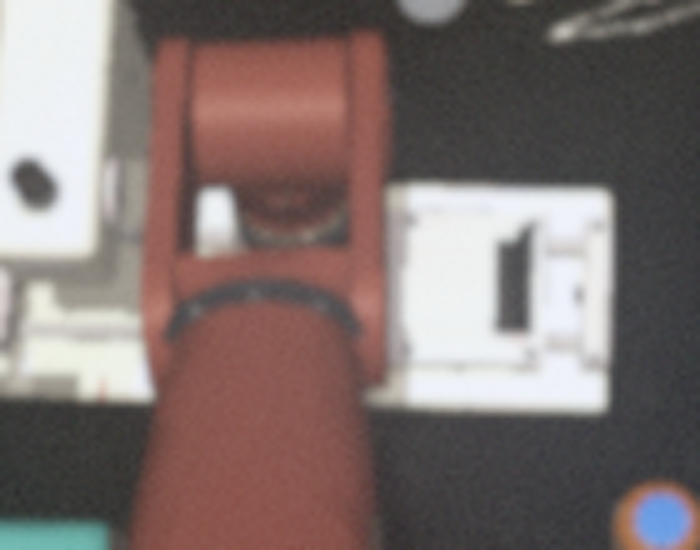

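```bash
python3 - <<'E'
from m import *
s=read_camera("scene")
sc=6;x0,y0=255,185; im=cv2.resize(s["img"][y0:255,x0:325],None,fx=sc,fy=sc,interpolation=0)
def circ(cx,cy,r,z,col):
    q=np.array([(proj(s,p+np.array([cx,cy,0]))-[x0,y0]+.5)*sc for p in cyl(r,(z,))]); cv2.polylines(im,[q.astype(int).reshape(-1,1,2)],True,col,1)
circ(605.5,92,41,51,(0,255,0));circ(605.5,92,41,42,(0,160,0));circ(604.3,91.5,28,65.5,(0,0,255));circ(604.3,91.5,28,121,(255,0,255));circ(605.5,92,32,42,(255,255,0))
cv2.imwrite("pics/p3.png",im)
E
```

```text
(no output)
```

View pics/p3.png

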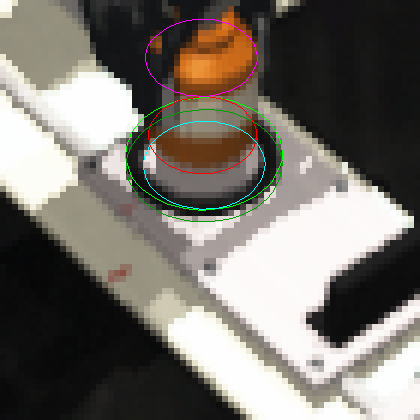

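>>> jog_arm(increments=[[40,[0.01,0,-0.2],0],[40,[0,0,-0.2],0],[40,[0,0,-0.1],0],[40,[0,0,0],0]])

```text
clock: 17.85
eef_pos: [605.7, 91.3, 70.4]
ee_rot: [-0.701, 0.003, 0.003, 0.713]
contact_force: [-0.2, -0.1, -2.2]
width: 54.2
```

```bash
python3 st.py
```

```text
17.85 [605.7  91.3  70.4] jaw yaw -0.0 down [-0.009  0.018 -1.   ] [0.03 0.37 1.74 0.02 1.03 0.02] [-0.2 -0.1 -2.2] 54.2
```

>>> jog_arm(increments=[[40,[-0.01,0,-0.06],0],[40,[0,0,-0.06],0],[40,[0,0,0],0]])

```text
clock: 18.23
eef_pos: [606.0, 91.6, 66.8]
ee_rot: [-0.701, 0.003, 0.003, 0.713]
contact_force: [-0.0, -0.9, -2.7]
width: 54.5
```

```bash
python3 st.py; python3 - <<'E'
from m import *
s=read_camera("scene")
cv2.imwrite("pics/p4.png",cv2.resize(s["img"][170:255,255:335],None,fx=6,fy=6,interpolation=0))
E
```

```text
18.225 [606.   91.6  66.8] jaw yaw -0.0 down [-0.008  0.018 -1.   ] [0.03 0.38 1.74 0.02 1.03 0.02] [-0.  -0.9 -2.7] 54.5
```

View pics/p4.png

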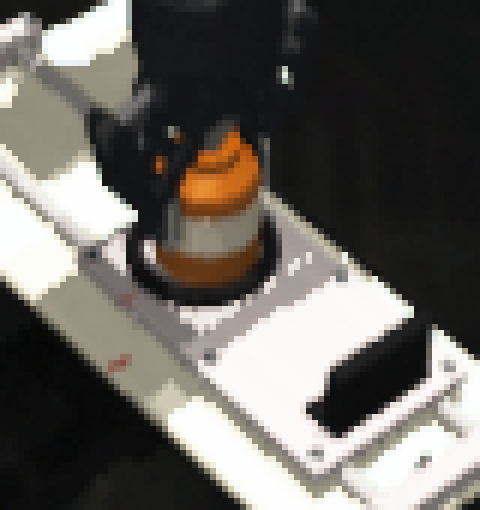

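>>> jog_arm(increments=[[40,[-0.01,0,-0.05],0],[40,[0,0,-0.03],0]])

```text
clock: 18.52
eef_pos: [606.1, 91.7, 66.6]
ee_rot: [-0.701, 0.003, 0.003, 0.713]
contact_force: [-3.8, -0.4, 3.4]
width: 54.4
```

>>> jog_arm(increments=[[58,[0,0,0],0],[66,[0,0,0],0],[85,[0,0,0],0],[85,[0,0,0],0],[85,[0,0,0],0],[85,[0,0,0],0]])

```text
clock: 19.27
eef_pos: [608.0, 91.7, 67.1]
ee_rot: [-0.701, 0.001, 0.001, 0.713]
contact_force: [0.7, 0.0, 0.0]
width: 85.1
```

```bash
python3 st.py
```

```text
19.275 [608.   91.7  67.1] jaw yaw -0.0 down [-0.004  0.018 -1.   ] [0.03 0.38 1.74 0.02 1.02 0.02] [0.7 0.  0. ] 85.1
```

>>> jog_arm(increments=[[85,[0,0,0.3],0],[85,[0,0,0.4],0],[85,[0,0,0.4],0],[85,[0,0,0.4],0],[85,[0,0,0.4],0],[85,[0,0,0.4],0],[85,[0,0,0.4],0],[60,[0,-0.4,0.3],0],[30,[0,-0.4,0],0],[0,[0,-0.4,0],0]])

```text
clock: 20.52
eef_pos: [608.8, 41.1, 198.2]
ee_rot: [-0.701, -0.001, 0.0, 0.713]
contact_force: [-0.4, 0.8, -0.2]
width: 31.7
```

>>> jog_arm(increments=[[0,[0,-0.5,0],0],[0,[0,-0.5,0],0],[0,[0,-0.5,0],0],[0,[0,-0.5,0],0],[0,[0,-0.5,0],0],[0,[0,-0.4,0],0]])

```text
clock: 21.28
eef_pos: [607.1, -84.9, 195.5]
ee_rot: [-0.701, 0.002, 0.001, 0.713]
contact_force: [-0.1, -0.0, 0.3]
width: 0.1
```

```bash
python3 st.py; python3 - <<'E'
from m import *
s=read_camera("scene");t=read_camera("top")
cv2.imwrite("pics/q1.png",cv2.resize(s["img"][150:260,240:350],None,fx=5,fy=5,interpolation=0))
cv2.imwrite("pics/q2.png",cv2.resize(t["img"][140:240,200:330],None,fx=6,fy=6,interpolation=2))
E
```

```text
21.275 [607.1 -84.9 195.5] jaw yaw -0.001 down [-0.004  0.017 -1.   ] [-0.26  0.23  1.67  0.02  1.25 -0.27] [-0.1 -0.   0.3] 0.1
```

View pics/q1.png

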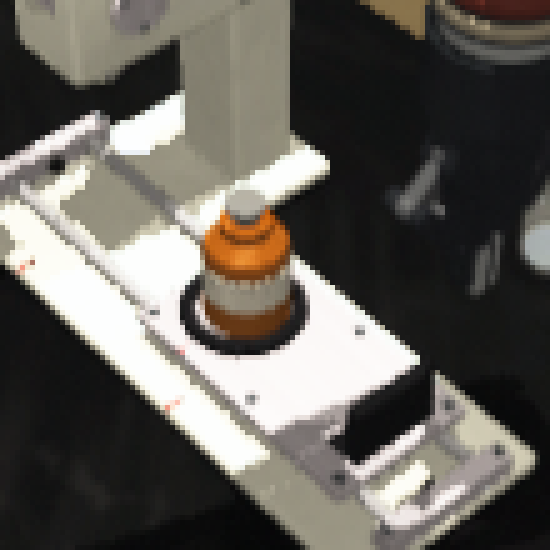

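View pics/q2.png

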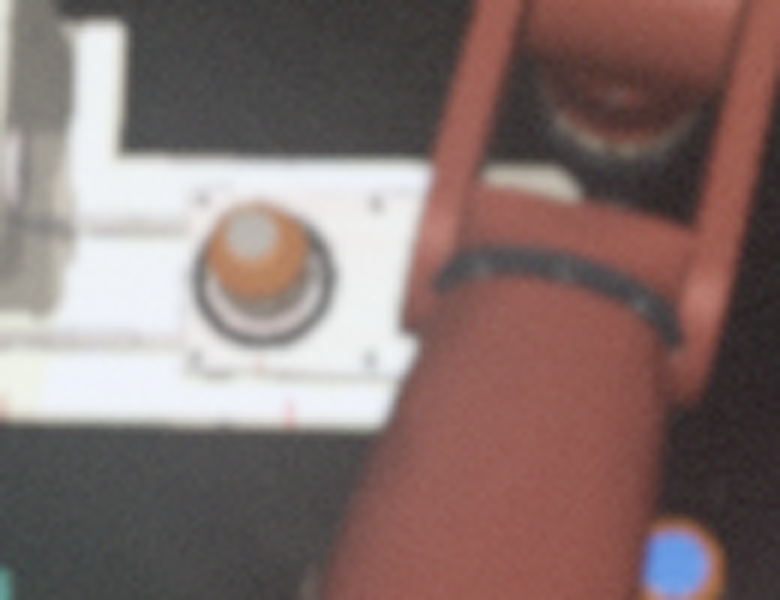

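>>> jog_arm(increments=[[0,[-0.1,-0.1,-0.35],0],[0,[-0.1,0,-0.35],0],[0,[0,0,-0.35],0],[0,[0,0,-0.35],0],[0,[0,0,-0.35],0],[0,[0,0,-0.35],0],[0,[0,0,-0.35],0],[0,[0,0,-0.35],0],[0,[0,0,-0.3],0],[0,[0,0,0],0]])

```text
clock: 22.62
eef_pos: [596.9, -86.7, 60.5]
ee_rot: [-0.7, 0.003, 0.003, 0.714]
contact_force: [-0.3, -0.4, 0.1]
width: -0.1
```

```bash
python3 st.py; python3 - <<'E'
from m import *
s=read_camera("scene")
cv2.imwrite("pics/r1.png",cv2.resize(s["img"][180:270,260:360],None,fx=6,fy=6,interpolation=0))
E
```

```text
22.625 [596.9 -86.7  60.5] jaw yaw -0.0 down [-0.007  0.019 -1.   ] [-0.27  0.37  1.77  0.02  1.01 -0.28] [-0.3 -0.4  0.1] -0.1
```

View pics/r1.png

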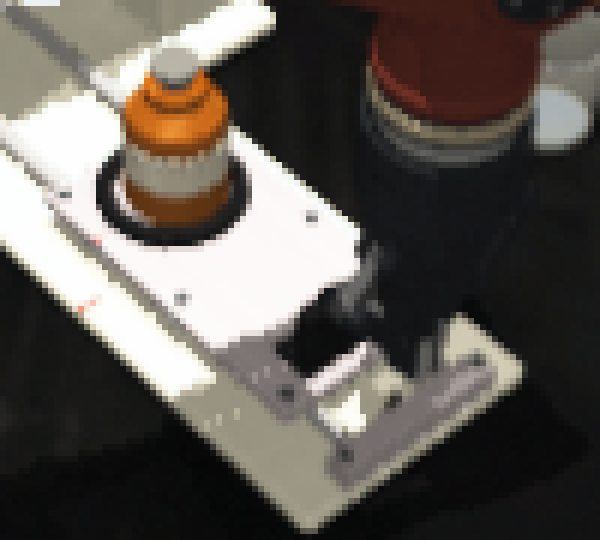

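>>> jog_arm(increments=[[0,[0,0.2,0.05],0],[0,[0,0.15,0.05],0],[0,[0,0.1,0],0],[0,[0,0.1,0],0],[0,[0,0.1,0],0],[0,[0,0.15,0],0],[0,[0.01,0.2,0],0],[0,[0.01,0.2,0],0]])

```text
clock: 23.68
eef_pos: [600.7, -38.5, 68.3]
ee_rot: [-0.702, 0.0, 0.0, 0.712]
contact_force: [-0.3, -2.4, -0.9]
width: 0.0
```

```bash
python3 st.py
```

```text
23.675 [600.7 -38.5  68.3] jaw yaw -0.0 down [-0.     0.014 -1.   ] [-0.19  0.35  1.77  0.02  1.01 -0.2 ] [-0.3 -2.4 -0.9] 0.0
```

>>> jog_arm(increments=[[0,[0,0.2,-0.05],0],[0,[0,0.25,-0.05],0],[0,[0,0.25,0],0],[0,[0,0.25,0],0],[0,[0,0.25,0],0],[0,[0,0.25,0],0],[0,[0,0.25,0],0],[0,[0,0.25,0],0],[0,[0,0.2,0],0],[0,[0,0.2,0],0]])

```text
clock: 24.92
eef_pos: [603.4, 62.0, 65.6]
ee_rot: [-0.703, -0.002, -0.002, 0.712]
contact_force: [2.4, -3.3, -0.0]
width: -0.1
```

```bash
python3 st.py
```

```text
24.925 [603.4  62.   65.6] jaw yaw 0.0 down [ 0.006  0.013 -1.   ] [-0.02  0.36  1.77  0.02  1.   -0.03] [ 2.4 -3.3 -0. ] -0.1
```

>>> jog_arm(increments=[[0,[0,0.15,0],0],[0,[0,0.15,0],0],[0,[0,0.12,0],0],[0,[0,0.12,0],0]])

```text
clock: 25.42
eef_pos: [603.3, 83.8, 65.6]
ee_rot: [-0.704, -0.003, -0.001, 0.71]
contact_force: [0.5, -13.9, 1.0]
width: -0.0
```

>>> jog_arm(increments=[[0,[0,0.12,0],0],[0,[0,0.12,0],0],[0,[0,0.12,0],0]])

```text
clock: 25.8
eef_pos: [603.3, 83.4, 66.0]
ee_rot: [0.714, 0.004, -0.002, -0.7]
contact_force: [0.7, -15.1, 2.3]
width: -0.0
```

>>> jog_arm(increments=[[0,[0,-0.2,0],0],[0,[0,-0.4,0.1],0],[0,[0,-0.3,0.4],0],[0,[0,0,0.6],0],[0,[-0.1,0,0.6],0],[0,[-0.2,0,0.6],0],[0,[-0.2,0,0.6],0],[0,[-0.2,0,0.6],0],[0,[-0.2,0,0.6],0],[0,[-0.2,0,0.6],0]])

```text
clock: 27.05
eef_pos: [552.6, 46.3, 263.6]
ee_rot: [0.711, 0.0, -0.003, -0.704]
contact_force: [0.8, -0.4, -0.3]
width: 0.1
```

```bash
python3 st.py; python3 - <<'E'
from m import *
s=read_camera("scene");t=read_camera("top")
cv2.imwrite("pics/u1.png",cv2.resize(s["img"][100:250,190:340],None,fx=4,fy=4,interpolation=0))
cv2.imwrite("pics/u2.png",cv2.resize(t["img"][120:230,140:310],None,fx=4.5,fy=4.5,interpolation=2))
E
```

```text
27.05 [552.6  46.3 263.6] jaw yaw 0.005 down [-0.005 -0.01  -1.   ] [-0.04  0.05  1.74 -0.01  1.36 -0.04] [ 0.8 -0.4 -0.3] 0.1
```

View pics/u1.png

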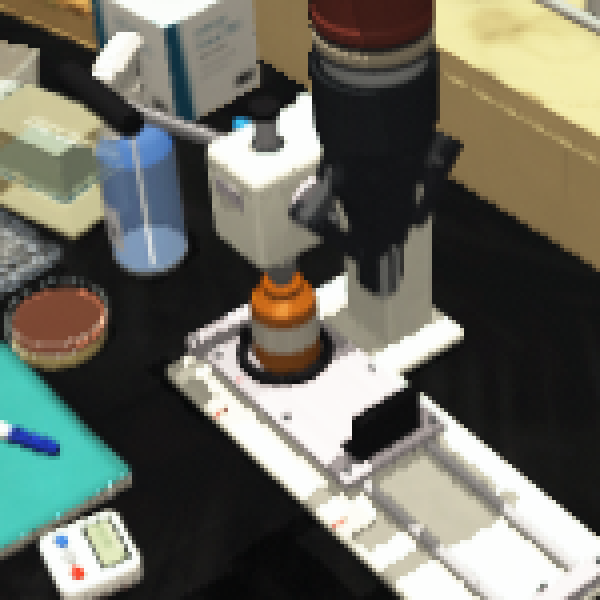

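View pics/u2.png

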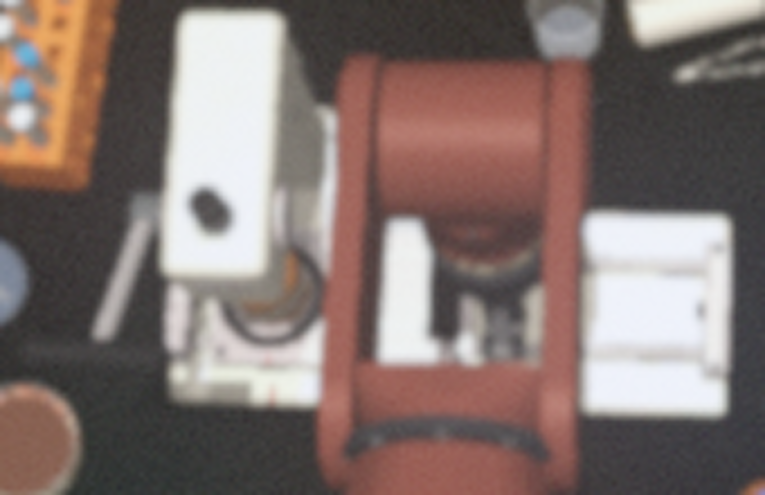

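>>> jog_arm(increments=[[0,[0,0,0.5],0],[0,[-0.1,0.2,0.5],0],[0,[-0.1,0.4,0.5],0],[0,[-0.1,0.6,0.5],0],[0,[-0.1,0.7,0.3],0],[0,[-0.1,0.7,0],0],[0,[-0.1,0.7,0],0],[0,[-0.1,0.7,0],0],[0,[-0.1,0.7,0],0],[0,[-0.1,0.6,0],0]])

```text
clock: 28.4
eef_pos: [514.1, 268.5, 359.7]
ee_rot: [0.709, 0.0, -0.002, -0.705]
contact_force: [-0.3, -0.7, -0.3]
width: -0.3
```

```bash
python3 st.py
```

```text
28.4 [514.1 268.5 359.7] jaw yaw 0.004 down [-0.003 -0.005 -1.   ] [ 0.36  0.05  1.56 -0.    1.53  0.36] [-0.3 -0.7 -0.3] -0.3
```

>>> jog_arm(increments=[[0,[-0.1,0.25,-0.2],0],[0,[0,0.2,-0.25],0],[0,[0,0,-0.25],0],[0,[0,0,-0.2],0]])

```text
clock: 28.9
eef_pos: [507.9, 288.4, 320.9]
ee_rot: [0.709, -0.0, -0.005, -0.705]
contact_force: [-11.8, -0.7, 12.4]
width: -0.0
```

```bash
python3 st.py; python3 - <<'E'
from m import *
s=read_camera("scene");t=read_camera("top")
cv2.imwrite("pics/v1.png",cv2.resize(s["img"][80:180,180:290],None,fx=6,fy=6,interpolation=0))
E
```

```text
28.9 [507.9 288.4 320.9] jaw yaw 0.007 down [-0.007 -0.005 -1.   ] [ 0.4   0.08  1.6  -0.    1.47  0.39] [-11.8  -0.7  12.4] -0.0
```

View pics/v1.png

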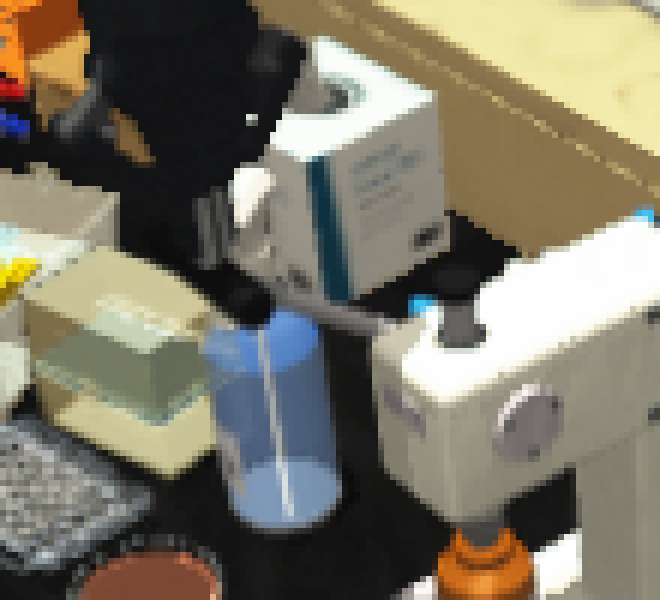

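>>> jog_arm(increments=[[0,[0,0,0.3],0],[0,[0.2,0,0.1],0],[0,[0.2,0,0],0],[0,[0,0,-0.12],0],[0,[0,0,-0.12],0]])

```text
clock: 29.62
eef_pos: [527.5, 286.9, 328.8]
ee_rot: [0.709, 0.001, -0.002, -0.705]
contact_force: [-0.7, 0.3, 0.6]
width: 0.1
```

```bash
python3 st.py
```

```text
29.625 [527.5 286.9 328.8] jaw yaw 0.004 down [-0.002 -0.005 -1.   ] [ 0.38  0.11  1.56 -0.    1.48  0.38] [-0.7  0.3  0.6] 0.1
```

>>> jog_arm(increments=[[0,[0,0,-0.12],0],[0,[0,0,-0.12],0],[0,[-0.05,0,-0.12],0]])

```text
clock: 30.0
eef_pos: [525.2, 286.8, 312.6]
ee_rot: [0.709, 0.0, -0.002, -0.705]
contact_force: [0.6, -0.5, 1.8]
width: -0.1
```

```bash
python3 st.py
```

```text
30.0 [525.2 286.8 312.6] jaw yaw 0.004 down [-0.003 -0.006 -1.   ] [ 0.38  0.11  1.58 -0.    1.45  0.38] [ 0.6 -0.5  1.8] -0.1
```

>>> jog_arm(increments=[[0,[-0.15,0,-0.3],0],[0,[-0.12,0,-0.3],0],[0,[-0.1,0,-0.3],0],[0,[-0.1,0,-0.3],0]])

```text
clock: 30.5
eef_pos: [505.1, 287.5, 263.6]
ee_rot: [0.708, 0.001, -0.002, -0.706]
contact_force: [-1.3, 0.6, 3.2]
width: 0.1
```

```bash
python3 st.py; python3 - <<'E'
from m import *
s=read_camera("scene");t=read_camera("top")
cv2.imwrite("pics/v2.png",cv2.resize(s["img"][80:200,180:290],None,fx=5,fy=5,interpolation=0))
E
```

```text
30.5 [505.1 287.5 263.6] jaw yaw 0.004 down [-0.001 -0.004 -1.   ] [ 0.4   0.1   1.68 -0.    1.36  0.39] [-1.3  0.6  3.2] 0.1
```

View pics/v2.png

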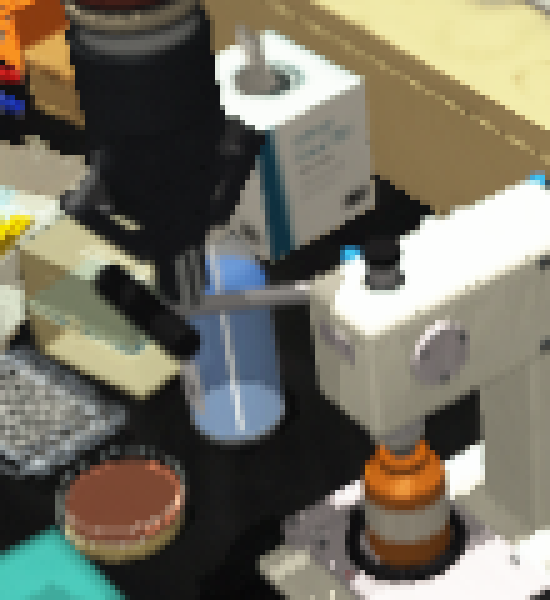

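```bash
python3 - <<'E'
from m import *
s=read_camera("scene")
print("tcp",proj(s,(505,287.5,263.6)))
mid=(209.6,141.6)
for z in (240,245,250,255,260,265): print(z,atz(s,mid,z).round(1))
for h in (629,636,642):
  for a in (.45,.35,.3,.25,.2,.15): print(h,a,proj(s,(h-150*np.cos(a),291,215+150*np.sin(a))).round(1))
# ends
for z in (245,255): print(atz(s,(203,136.5),z).round(),atz(s,(216.5,147),z).round())
E
```

```text
tcp [216.71707114 140.68688216]
240 [503.4 328.4 240. ]
245 [500. 322. 245.]
250 [496.6 315.6 250. ]
255 [493.2 309.2 255. ]
260 [489.8 302.9 260. ]
265 [486.4 296.5 265. ]
629 0.45 [212. 137.]
629 0.35 [211.1 141.8]
629 0.3 [210.8 144.1]
629 0.25 [210.6 146.4]
629 0.2 [210.5 148.7]
629 0.15 [210.5 150.9]
636 0.45 [214. 136.]
636 0.35 [213.1 140.8]
636 0.3 [212.8 143.1]
636 0.25 [212.5 145.4]
636 0.2 [212.5 147.7]
636 0.15 [212.5 149.9]
642 0.45 [215.7 135.1]
642 0.35 [214.8 139.9]
642 0.3 [214.5 142.3]
642 0.25 [214.2 144.6]
642 0.2 [214.1 146.9]
642 0.15 [214.1 149.1]
[500. 358. 245.] [499. 285. 245.]
[493. 345. 255.] [493. 273. 255.]
```

>>> jog_arm(increments=[[0,[-0.03,0.04,-0.25],0],[0,[-0.03,0.04,-0.25],0],[0,[-0.03,0,-0.25],0]])

```text
clock: 31.02
eef_pos: [501.6, 290.2, 234.7]
ee_rot: [0.709, 0.001, -0.002, -0.705]
contact_force: [-4.4, -2.2, 10.8]
width: -0.0
```

```bash
python3 st.py; python3 - <<'E'
from m import *
s=read_camera("scene");t=read_camera("top")
cv2.imwrite("pics/v3.png",cv2.resize(s["img"][90:210,180:290],None,fx=5,fy=5,interpolation=0))
E
```

```text
31.025 [501.6 290.2 234.7] jaw yaw 0.004 down [-0.001 -0.006 -1.   ] [ 0.41  0.12  1.72 -0.01  1.31  0.4 ] [-4.4 -2.2 10.8] -0.0
```

View pics/v3.png

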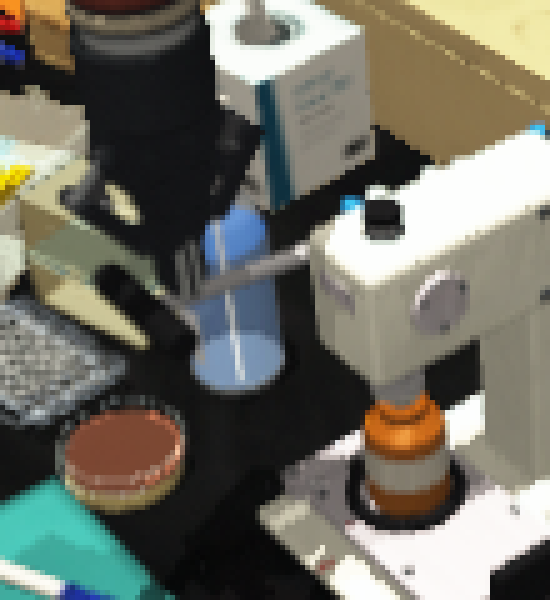

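>>> jog_arm(increments=[[0,[-0.03,0,-0.25],0],[0,[-0.03,0,-0.25],0],[0,[0,0,-0.25],0]])

```text
clock: 31.5
eef_pos: [500.7, 290.5, 209.1]
ee_rot: [0.709, 0.003, -0.0, -0.705]
contact_force: [-4.3, -2.5, 11.9]
width: 0.3
```

```bash
python3 st.py
```

```text
31.5 [500.7 290.5 209.1] jaw yaw 0.005 down [ 0.003 -0.005 -1.   ] [ 0.41  0.14  1.75 -0.01  1.26  0.41] [-4.3 -2.5 11.9] 0.3
```

>>> jog_arm(increments=[[0,[0,0,-0.25],0],[0,[0,0,-0.2],0]])

```text
clock: 31.75
eef_pos: [501.9, 290.6, 198.9]
ee_rot: [0.709, 0.004, 0.0, -0.705]
contact_force: [-14.3, -7.4, 35.1]
width: -0.0
```

>>> jog_arm(increments=[[0,[0,0,-0.2],0],[0,[0,0,-0.2],0]])

```text
clock: 32.0
eef_pos: [502.1, 290.6, 198.6]
ee_rot: [0.71, 0.004, -0.0, -0.704]
contact_force: [-16.7, -8.9, 35.2]
width: 0.5
```

```bash
python3 st.py; python3 - <<'E'
from m import *
s=read_camera("scene");t=read_camera("top")
cv2.imwrite("pics/v4.png",cv2.resize(s["img"][90:210,180:290],None,fx=5,fy=5,interpolation=0))
E
```

```text
32.0 [502.1 290.6 198.6] jaw yaw 0.006 down [ 0.006 -0.008 -1.   ] [ 0.41  0.15  1.75 -0.01  1.24  0.41] [-16.7  -8.9  35.2] 0.5
```

View pics/v4.png

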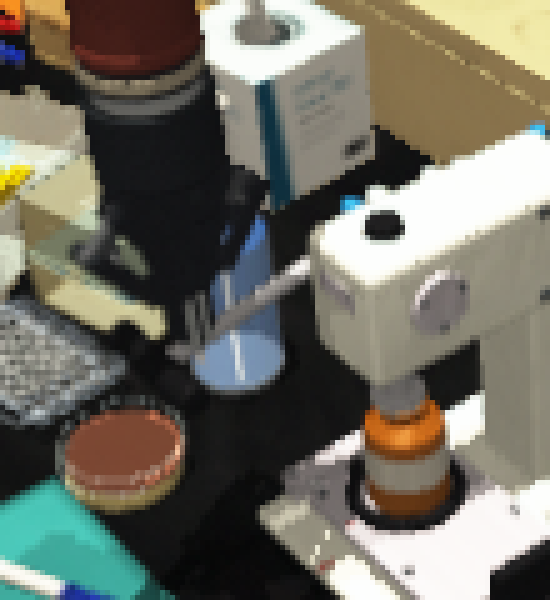

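>>> jog_arm(increments=[[0,[0,0,0.2],0],[0,[0.03,0,0.3],0],[0,[0.04,0,0.3],0],[0,[0.05,0,0.3],0],[0,[0.08,0,0.3],0],[0,[0.1,0,0.3],0],[0,[0.12,0,0.3],0],[0,[0.15,0,0.3],0],[0,[0.15,0,0.3],0],[0,[0.15,0,0.3],0]])

```text
clock: 33.35
eef_pos: [539.5, 290.5, 319.9]
ee_rot: [0.71, 0.004, -0.0, -0.704]
contact_force: [0.2, 0.1, -0.0]
width: -0.2
```

```bash
python3 st.py
```

```text
33.35 [539.5 290.5 319.9] jaw yaw 0.006 down [ 0.006 -0.008 -1.   ] [ 0.38  0.13  1.54 -0.01  1.46  0.38] [ 0.2  0.1 -0. ] -0.2
```

>>> jog_arm(increments=[[0,[0,0,0.5],0],[0,[0,0,0.4],0],[0,[0,-0.3,0.1],0],[0,[0.1,-0.6,0],0],[0,[0.3,-0.7,0],0],[0,[0.3,-0.7,0],0],[0,[0.3,-0.7,0],0],[0,[0.3,-0.6,0],0],[0,[0.2,-0.4,0],0],[0,[0,0,0],0]])

```text
clock: 34.6
eef_pos: [597.6, 121.4, 358.8]
ee_rot: [0.711, 0.0, -0.004, -0.703]
contact_force: [-0.4, 1.2, 0.8]
width: 0.3
```

```bash
python3 st.py; python3 - <<'E'
from m import *
s=read_camera("scene");t=read_camera("top")
cv2.imwrite("pics/w1.png",cv2.resize(s["img"][90:240,190:340],None,fx=4,fy=4,interpolation=0))
cv2.imwrite("pics/w2.png",cv2.resize(t["img"][120:230,140:310],None,fx=4.5,fy=4.5,interpolation=2))
E
```

```text
34.6 [597.6 121.4 358.8] jaw yaw 0.006 down [-0.005 -0.011 -1.   ] [ 0.09  0.12  1.49 -0.01  1.54  0.08] [-0.4  1.2  0.8] 0.3
```

View pics/w1.png

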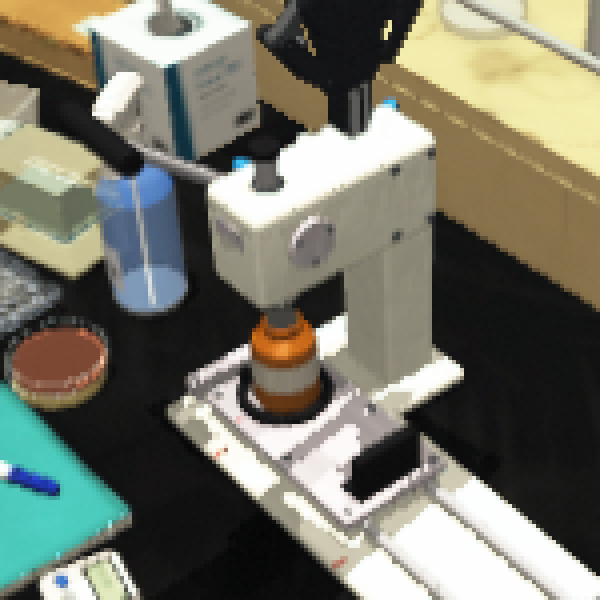

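View pics/w2.png

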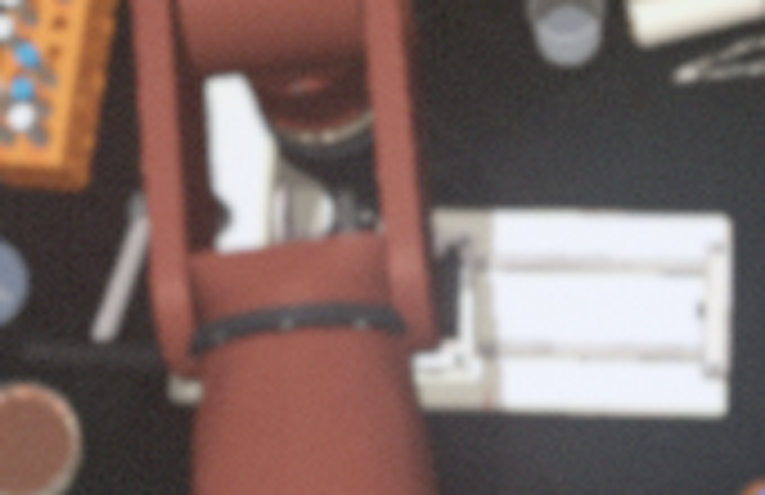

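>>> jog_arm(increments=[[0,[0.1,0.2,-0.4],0],[0,[0.1,0.15,-0.4],0],[0,[0,0,-0.5],0],[0,[0,0,-0.5],0],[0,[0,0,-0.5],0],[0,[0,0,-0.5],0],[0,[0,0,-0.5],0],[0,[0,0,-0.5],0],[0,[0,0,-0.4],0],[0,[0,0,-0.2],0]])

```text
clock: 35.95
eef_pos: [598.2, 142.9, 163.3]
ee_rot: [0.711, -0.001, -0.012, -0.703]
contact_force: [0.8, 0.5, 0.7]
width: 0.1
```

```bash
python3 st.py
```

```text
35.95 [598.2 142.9 163.3] jaw yaw 0.016 down [-0.019 -0.011 -1.   ] [ 0.12  0.27  1.68 -0.01  1.21  0.11] [0.8 0.5 0.7] 0.1
```

>>> jog_arm(increments=[[0,[0.1,-0.2,-0.1],0],[0,[0,0,-0.3],0],[0,[0,0,-0.35],0],[0,[0,0,-0.35],0],[0,[0,0,-0.35],0],[0,[0,0,-0.3],0],[0,[0,0,-0.2],0]])

```text
clock: 36.83
eef_pos: [603.4, 134.4, 81.0]
ee_rot: [0.711, -0.0, -0.012, -0.703]
contact_force: [0.0, 0.5, -0.6]
width: 0.2
```

```bash
python3 st.py; python3 - <<'E'
from m import *
s=read_camera("scene");t=read_camera("top")
cv2.imwrite("pics/x1.png",cv2.resize(s["img"][140:240,220:330],None,fx=6,fy=6,interpolation=0))
E
```

```text
36.825 [603.4 134.4  81. ] jaw yaw 0.016 down [-0.016 -0.011 -1.   ] [ 0.11  0.38  1.72 -0.01  1.07  0.1 ] [ 0.   0.5 -0.6] 0.2
```

View pics/x1.png

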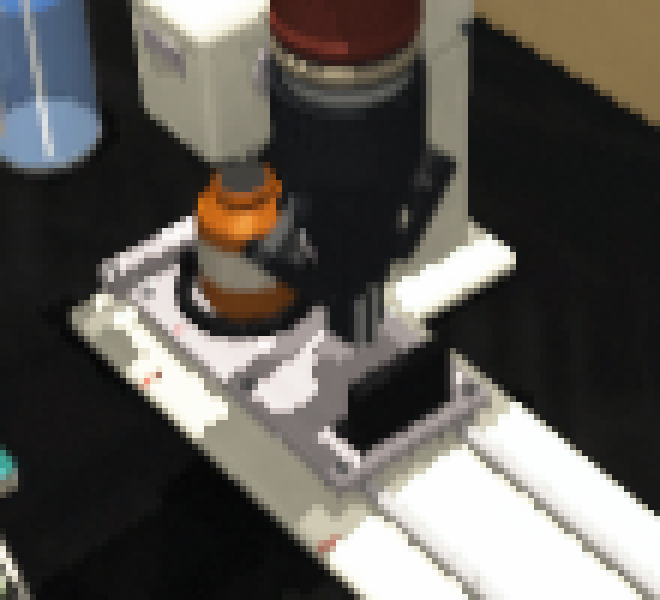

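>>> jog_arm(increments=[[0,[0,0,-0.2],0],[0,[0,-0.1,-0.15],0],[0,[0,-0.1,0],0],[0,[0,-0.1,0],0],[0,[0,-0.1,0],0],[0,[0,-0.1,0],0],[0,[0,-0.15,0],0],[0,[0,-0.2,0],0]])

```text
clock: 37.92
eef_pos: [603.3, 100.4, 67.2]
ee_rot: [0.71, -0.0, -0.011, -0.705]
contact_force: [-1.4, 2.1, 0.3]
width: -0.2
```

```bash
python3 st.py
```

```text
37.925 [603.3 100.4  67.2] jaw yaw 0.016 down [-0.016 -0.007 -1.   ] [ 0.05  0.38  1.74 -0.01  1.04  0.04] [-1.4  2.1  0.3] -0.2
```

Pulling (2.1 N matches the slide's friction). Continue.

>>> jog_arm(increments=[[0,[-0.01,-0.2,0],0],[0,[-0.01,-0.25,0],0],[0,[-0.01,-0.25,0],0],[0,[-0.01,-0.25,0],0],[0,[-0.01,-0.25,0],0],[0,[-0.01,-0.25,0],0],[0,[-0.01,-0.25,0],0],[0,[-0.01,-0.25,0],0],[0,[-0.01,-0.25,0],0],[0,[-0.01,-0.2,0],0]])

```text
clock: 39.17
eef_pos: [598.1, -2.8, 67.2]
ee_rot: [0.71, -0.001, -0.012, -0.705]
contact_force: [-1.1, 2.2, 0.4]
width: 0.0
```

>>> jog_arm(increments=[[0,[-0.01,-0.2,0],0],[0,[0,-0.15,0],0],[0,[0,-0.15,0],0]])

```text
clock: 39.55
eef_pos: [597.2, -24.4, 67.1]
ee_rot: [0.709, -0.002, -0.012, -0.705]
contact_force: [-1.5, 2.6, -0.3]
width: 0.2
```

```bash
python3 st.py
```

```text
39.55 [597.2 -24.4  67.1] jaw yaw 0.015 down [-0.019 -0.007 -1.   ] [-0.15  0.36  1.77 -0.01  1.03 -0.16] [-1.5  2.6 -0.3] 0.2
```

>>> jog_arm(increments=[[0,[0,-0.12,0],0],[0,[0,-0.12,0],0],[0,[0,-0.12,0],0],[0,[0,-0.12,0],0]])

```text
clock: 40.05
eef_pos: [596.7, -42.3, 67.0]
ee_rot: [0.708, -0.003, -0.012, -0.707]
contact_force: [-1.5, 16.1, 3.5]
width: 0.2
```

>>> jog_arm(increments=[[0,[0,-0.12,0],0],[0,[0,-0.12,0],0],[0,[0,-0.12,0],0],[0,[0,-0.12,0],0]])

```text
clock: 40.55
eef_pos: [596.8, -41.8, 67.5]
ee_rot: [-0.694, 0.006, 0.009, 0.72]
contact_force: [-0.4, 15.4, 2.1]
width: 0.0
```

>>> jog_arm(increments=[[0,[0,0.2,0],0],[0,[0,0.2,0.1],0],[0,[0,0,0.4],0],[0,[0,0,0.4],0],[0,[0,0,0.5],0],[0,[0,0,0.5],0],[0,[0,0,0.5],0],[0,[0,0,0.5],0],[0,[0,-0.4,0.3],0],[0,[-0.2,-0.5,0],0]])

```text
clock: 41.8
eef_pos: [593.9, -67.8, 211.7]
ee_rot: [-0.698, -0.001, 0.004, 0.716]
contact_force: [-0.0, -0.1, 0.6]
width: 0.1
```

>>> jog_arm(increments=[[0,[-0.5,-0.6,0],0],[0,[-0.6,-0.7,0],0],[0,[-0.7,-0.7,0],0],[0,[-0.7,-0.6,0],0],[0,[-0.5,-0.5,0],0],[0,[0,0,0],0]])

```text
clock: 42.55
eef_pos: [462.2, -203.2, 207.2]
ee_rot: [-0.698, 0.005, 0.004, 0.716]
contact_force: [0.5, 0.1, 0.2]
width: 0.1
```

```bash
python3 st.py; python3 - <<'E'
from m import *
s=read_camera("scene");t=read_camera("top")
cv2.imwrite("pics/y1.png",cv2.resize(s["img"][90:260,190:350],None,fx=3.5,fy=3.5,interpolation=0))
cv2.imwrite("pics/y2.png",cv2.resize(t["img"][120:240,140:310],None,fx=4.5,fy=4.5,interpolation=2))
cv2.imwrite("pics/y3.png",s["img"])
E
```

```text
42.55 [ 462.2 -203.2  207.2] jaw yaw -0.001 down [-0.013  0.027 -1.   ] [-0.56 -0.    1.9   0.02  1.27 -0.57] [0.5 0.1 0.2] 0.1
```

View pics/y1.png

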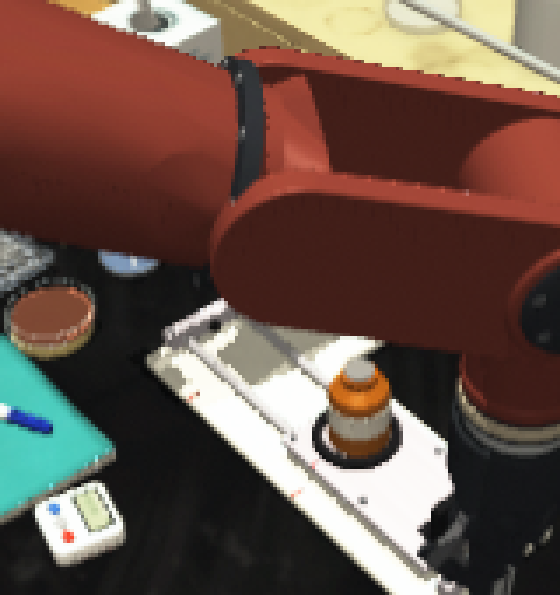

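View pics/y2.png

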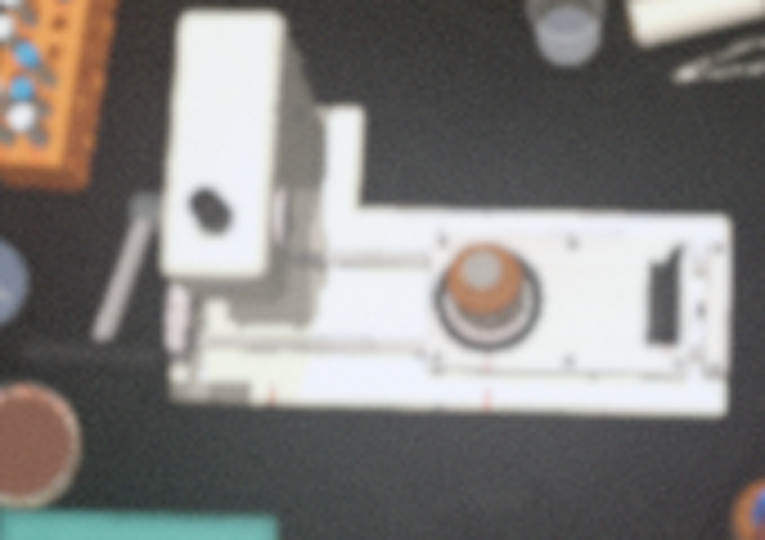

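View pics/y3.png

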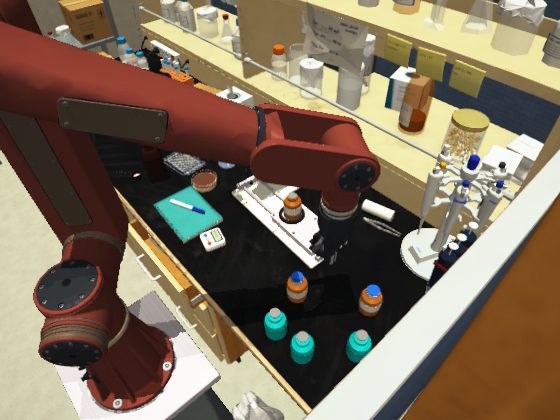

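```bash
python3 - <<'E'
from m import *
s=read_camera("scene");t=read_camera("top")
def g(im,w):
    i=im.astype(int); sat=i.max(2)-i.min(2); m=np.zeros(im.shape[:2],bool); x0,y0,x1,y1=w; m[y0:y1,x0:x1]=((sat<45)&(i.max(2)>100))[y0:y1,x0:x1]; return m
cv2.imwrite("pics/z1.png",np.hstack([cv2.resize(s["img"][185:225,270:310],None,fx=9,fy=9,interpolation=0),cv2.resize(cv2.imread("pics/q1.png")[160:360,140:340],(360,360),interpolation=0)]))
E
```

```text
(no output)
```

View pics/z1.png

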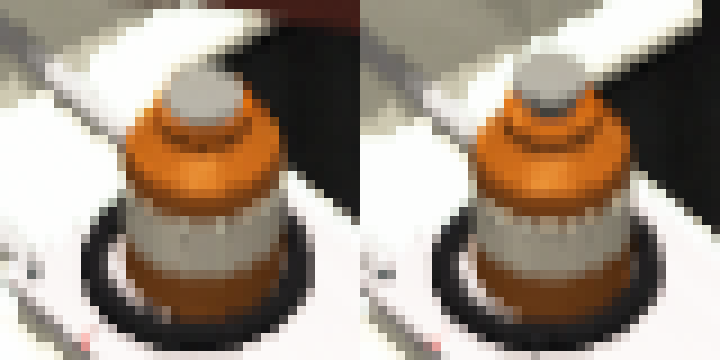

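```bash
python3 -c "
from station import *
print(close_job())"
```

```text
the job is handed in; nothing more can be done
None
```

The stopper is pressed home, and the bottle stands in the nest with the shuttle back out at its loading stop. I handed the job in at about 43 s; it reported no verdict.

- **Sequence:** I picked up the amber bottle with the grey stopper, stood it in the nest and let go. I pushed the shuttle in until it stalled at about 15 N, then pressed the lever until it stalled at about 35 N. The lever came back up, and I pulled the shuttle out until it stalled at about 15 N.
- **Stopper and bottle:** The last pictures show the stopper visibly lower, sitting on the lip. I judged that by comparing pictures, not by measuring its height. The bottle is upright in the ring, set toward one side of its clearance.
- **Shuttle, lever and robot:** The shuttle plate is against the outer stop. In the top view the lever rod is where it started; the arm hid it in the last scene view. The fingers are touching nothing.
- **Blue-sealed bottles:** Both look unmoved in the last picture, though I did not re-measure them.

**What went wrong or disagreed:**
- Fast moves tilted the tool and pushed it off line before the grasp. I corrected the tilt before picking up the bottle.
- My first touch on the lever bar was off, with about 12 N sideways. I lifted off and pressed again.
- The second press landed on the rod just behind the bar, so the push went through the rod.

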